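# Clear the salvaged parts into the pop-up box

### The job

Press the key on the front of the salvage box and let its lid spring fully open by itself. Then tip the tray over the box so that the parts on it slide in, put every stray part lying on the bench into the box too, stand the empty tray back flat in the middle of its mat and push the lid down until it latches shut. Leave the spool, the jar and the mug where they are.

Things in the scene. Friction and masses are not known exactly. Their poses are not given: they have to be found in the camera images.
- case: The grey salvage box, fixed to the bench. Origin: centre of the underside of its square well; x points from its front deck to the lid's hinge side (away from the robot at yaw 0), y along the hinge, z up. Well: inside 150 mm (x) by 210 mm (y), floor 6 mm above the bench, walls 6 mm thick, rim 105 mm above the bench. A 64 mm deep, 62 mm high deck stands in front of the well (x = -81 to -145 mm) and carries the press key.
- key_top (a point): Centre of the top of the dark ribbed press key (40 mm in x, 50 mm in y) on the box's front deck, 83 mm above the bench and 129 mm in front of the well's centre. Pressing it straight down by 6 to 9 mm (about 2 to 5 N; it springs back up by itself) pulls the hook off the lid.
- latch (a joint): Rocker of the press key and its steel hook, rad: 0 at rest (hook over the lid's tongue), 0.13 and more frees the lid, 0.3 fully pressed. The hook stands between key and lid, 94 mm in front of the well's centre, its top 135 mm above the bench.
- lid (a joint): Hinge of the box's flat sprung lid (162 x 222 mm, 8 mm thick, lies on the rim, top 113 mm above the bench), rad: 0 shut, 1.5 wide open (4 degrees short of upright, its front edge then 280 mm above the bench, over the rear wall). Once freed it springs up by itself within about a second and stays at 1.5. Pushed down to 0 at its front edge (about 2 N along the way, 5 to 10 N at the end) its 14 mm steel tongue snaps under the hook by itself and it stays shut.
- lid_hinge (a point): Middle of the lid's hinge axis, which runs along the box's y at the rear rim, 81 mm behind the well's centre and 105 mm above the bench; axes as the box's.
- lid_front (a point): Point on the lid's outer (upper) face, in the middle of its width, 150 mm from the hinge (12 mm from the front edge); moves with the lid.
- mat_mid (a point): Centre of the top of the black rubber mat (210 x 130 x 3 mm, fixed on the bench) on which the tray rests at the start; x along its length.
- tray_mid (a point): Centre of the underside of the aluminium tipping tray: 150 mm long (x) by 100 mm wide (y), floor 4 mm thick, walls 28 mm high on both sides and at the back, OPEN at the front (+x) end. 0.22 kg. At the start it lies on the mat with parts on it. Its smooth floor lets parts slide off when it is tipped about 25 degrees or more nose down.
- tray_grip (a point): Where to grip the tray: on its black upright handle plate behind the back wall, 10 mm thick (tray x), 50 mm wide (tray y), top 90 mm above the tray's underside. The point lies 72 mm above the underside and 80 mm behind the tray's centre; axes as the tray's.
- tray_lip (a point): Middle of the tray's open front edge, on its floor, 75 mm ahead of the tray's centre; axes as the tray's.
- part0_mid (a point): Centre of salvaged part 1 (finned heatsink), 60 x 30 x 28 mm (x, y, z), 60 g, lying on the tray at the start. May be absent.
- part1_mid (a point): Centre of salvaged part 2 (small transformer), 60 x 30 x 28 mm (x, y, z), 60 g, lying on the tray at the start. May be absent.
- part2_mid (a point): Centre of salvaged part 3 (finned heatsink), 60 x 30 x 28 mm (x, y, z), 60 g, lying on the tray at the start. May be absent.
- part3_mid (a point): Centre of salvaged part 4 (small transformer), 60 x 30 x 28 mm (x, y, z), 60 g, lying on the tray at the start. May be absent.
- stray0_mid (a point): Centre of a stray power transformer, 64 x 44 x 36 mm (x, y, z), 90 g, lying on the bare bench to the right at the start. May be absent.
- stray1_mid (a point): Centre of a stray large finned heatsink, 66 x 42 x 34 mm (x, y, z), 90 g, lying on the bare bench to the right at the start. May be absent.
- stray2_mid (a point): Centre of a stray black power module, 62 x 40 x 34 mm (x, y, z), 90 g, lying on the bare bench to the right at the start. May be absent.
- spool_mid (a point): Centre of a solder spool, 62 mm across, 50 mm high, standing on the bench. Leave alone.
- flux_mid (a point): Half-way up a white jar, 52 mm across, 85 mm high. Leave alone.
- mug_mid (a point): Half-way up a white mug, 76 mm across, 85 mm high. Leave alone.

How it is judged:
By the outcome, as a careful person would: the job done as asked, in the order asked, and still so for the second after the job is handed in, with the robot touching nothing.
Of part0, part1, part2, part3 only 2 to 4 are there at a start; the rules pass over those that are not, and their reading is None.
Of stray0, stray1, stray2 only 2 to 3 are there at a start; the rules pass over those that are not, and their reading is None.
At some moment in a run one of stray0, stray1, stray2 may be knocked a few centimetres aside while the robot is not near it.
It also fails if it takes over 210 s, if anything falls off the work surface, if the arm or the gripper's body presses on something with over 40 N, if the wrist force passes 120 N, or if a joint passes its speed limit or range.

### The arm

A 6-joint arm with a two-finger parallel gripper is mounted at the origin on the work surface. World frame = base frame: x ahead of the robot, y to its left, z up, the work surface at z = 0. Lengths are in mm, angles in rad, forces in N, time in s.
With the tool pointing down it reaches from about 350 to 975 mm from the base axis. Payload 7.1 kg.
Tool frame: the origin (TCP) lies between the finger pads; the fingertips stand 14 mm ahead of it and the grasp point (between the pads) lies 5 mm behind it; z points along the fingers, y is the direction in which the jaws open and shut (so a half turn about z gives the same grasp; the last joint's range is limited). The gripper opens to 88 mm and grips with 3 to 60 N. Pads are 20 mm wide; open, the fingers measure 115 mm over their backs; the gripper's body (75 mm by 178 mm) begins 61 mm behind the grasp point.
Start: joints at [-1.173, 0.423, 1.63, -0, 1.089, -0.019], TCP at [253.038, -571.469, 236.675] pointing down, gripper open.
Joint ranges: [-3, 3], [-0.9, 2.11], [0.09, 2.58], [-1.31, 4.45], [0.11, 2.69], [-2.54, 2.54]. Speed limits (rad/s): [2.39, 2.39, 3.01, 3.14, 3.14, 3.14].

### API

Orientations are given as a rotation vector (axis times angle).
In Python, from workcell import get_obs, get_image, calibration, close_job, regions_of, place_of gives the robot as it stands.
- The arm moves only by the tool move_arm, never from a script. Its argument "deltas" is a list of rows, each a list of 5 numbers: the closure in counts, from 0 (fully open) to 255 (shut), then the shift along the tool's x, y, z in m, then the turn about the tool's z in rad. In form: [[grip, x, y, z, roll], ...]. A call has 1 to 5 rows; each row is the pose to reach, as a shift and turn from the pose commanded when the call began, along the tool's axes at that moment; what a row does not reach only later rows make up. A row lasts 1/12 s, in which the tool goes at most 41.7 mm and 7.16 degrees, less where a joint would pass 70% of its speed; a pose out of reach is approached as far as the arm can. A call with a gripper value outside its range is refused whole. The fingers move at their own pace and stop on an object; the grip force is fixed at half the most. Time passes only in rows, so rows that repeat a pose let the fingers close. It gives the time, the measured TCP pose, the force and the opening at its end, in the units of the state.
- get_obs(): the state, without advancing time (a new reading comes with each control period).
- get_image(name): name is "side" or "top"; returns the picture (400x640x3 uint8, blue, green, red); there is no depth.
- calibration(name): a dict with "intrinsics" (3x3 intrinsics, pixels), "world_to_cam" (4x4, takes a point from world to camera coordinates). Camera axes: x right, y down, z forward; pixel columns grow to the right and rows downward; lengths in mm; the calibration is good to about 2 mm. A picture is of the moment at which its call begins. calibration takes no time and is no camera call.
- close_job(): hands the job in, once; it reports no verdict.
Trained networks look in the newest picture that a camera, given by its name, has taken for a name from the list of things; names that differ only in an ending like _2 or _b are one class to them, and where a whole thing is asked for, a point or a joint stands for the part that bears it (a point fixed in the world has none). Each returns a list of dicts, best first, with "conf" (0 to 1); they miss things now and then, are a little off and sometimes report something else, mostly with a low value. They report only what shows in the picture. A call takes as long as a camera call.
- regions_of(camera, name): "region" (400x640 bool, what is visible of it).
- place_of(camera, name): "location" ([x, y, z] in mm, in world coordinates, good to about 4 mm: a listed point, or the origin of a listed thing).
The state is a dict: "t": time; "qpos": joint angles; "qvel": joint speeds; "joint_torque": joint torques, N m; "ee_pos": TCP position; "orientation": TCP orientation; "ft_force": force on the tool from outside, world axes, zero at the start; "moment": the same for the moment, N m; "width": finger opening in mm.
Only numpy, scipy, OpenCV 4.12 (cv2) and the standard library are available. Lean on these libraries where they do the work, as an engineer would, in place of code of your own. Each camera call takes 0.05 s, during which the arm holds its last target.

## Working session

There is one attempt and no reset: what is moved stays moved. The work goes in short steps, Python scripts to look and compute and a tool call to move; the robot and the scene stay as the last step left them, time stands still between calls to the robot, and variables do not carry over. Pictures are saved under pics/ and viewed, and the job is handed in when it is done.

Besides the shell and the picture viewer there is one more tool, called after ">>>" as name(argument=value, ...) on one line, values as JSON. move_arm: Moves the arm, as the interface text tells. Its arguments: {"type":"object","properties":{"deltas":{"type":"array","items":{"type":"array","items":{"type":"number"}}}},"required":["deltas"]}

```bash
mkdir -p pics; ls
cat > h.py <<'E'
import numpy as np, cv2
from scipy.spatial.transform import Rotation as R
from workcell import *
def snap(c,n):
    im=get_image(c); cv2.imwrite(f'pics/{n}.png',im); return im
def proj(c,p):
    k=calibration(c); T=np.array(k["world_to_cam"]);K=np.array(k["intrinsics"])
    q=T[:3,:3]@np.array(p,float)+T[:3,3]; u=K@q; return u[:2]/u[2]
def back(c,uv,z):
    k=calibration(c); T=np.array(k["world_to_cam"]);K=np.array(k["intrinsics"])
    d=T[:3,:3].T@np.linalg.inv(K)@np.array([uv[0],uv[1],1.]); o=-T[:3,:3].T@T[:3,3]
    return o+d*(z-o[2])/d[2]
def tool(): 
    o=get_obs(); return np.array(o["ee_pos"]),R.from_rotvec(o["orientation"]).as_matrix()
def delta(target): 
    p,M=tool(); return M.T@(np.array(target)-p)/1000
E
python3 - <<'E'
from h import *
o=get_obs(); print({k:np.round(v,3) for k,v in o.items()}); print(tool()[1].round(3))
for c in ("side","top"):
    snap(c,c+"0")
    for n in "case key_top lid_hinge mat_mid tray_mid tray_grip tray_lip part0_mid part1_mid part2_mid part3_mid stray0_mid stray1_mid stray2_mid spool_mid flux_mid mug_mid".split():
        print(c,n,[(round(d["conf"],2),np.round(d["location"]).tolist()) for d in place_of(c,n)][:2])
print(get_obs()["t"])
E
```

```text
pics
{'t': np.float64(0.0), 'qpos': array([-1.173,  0.424,  1.631, -0.   ,  1.089, -0.019]), 'qvel': array([ 0.002,  0.002,  0.   , -0.   ,  0.001, -0.001]), 'joint_torque': array([-2.0000e-03, -5.4462e+01, -2.7367e+01,  6.4000e-02,  2.3000e-02,
       -0.0000e+00]), 'ee_pos': array([ 252.83 , -571.005,  235.933]), 'orientation': array([-3.072, -0.65 ,  0.   ]), 'ft_force': array([-0.302, -0.23 , -0.052]), 'moment': array([0.001, 0.025, 0.018]), 'width': np.float64(87.987)}
[[ 0.914  0.405 -0.001]
 [ 0.405 -0.914  0.001]
 [ 0.    -0.001 -1.   ]]
side case [(0.65, [750.0, -125.0, 43.0]), (0.57, [560.0, 30.0, -0.0])]
side key_top [(0.93, [431.0, 38.0, 85.0])]
side lid_hinge [(0.82, [640.0, 21.0, 113.0]), (0.35, [501.0, 304.0, 5.0])]
side mat_mid []
side tray_mid [(0.59, [502.0, 303.0, 0.0])]
side tray_grip [(0.92, [514.0, 381.0, 71.0])]
side tray_lip [(0.9, [492.0, 230.0, 10.0])]
side part0_mid [(0.91, [533.0, 342.0, 20.0]), (0.72, [642.0, 21.0, 109.0])]
side part1_mid [(0.67, [480.0, 342.0, 22.0])]
side part2_mid [(0.65, [521.0, 275.0, 19.0])]
side part3_mid []
side stray0_mid [(0.93,
[... 523 characters left out ...]
 [499.0, 306.0, 5.0]), (0.29, [496.0, 232.0, 8.0])]
top tray_mid [(0.69, [501.0, 311.0, 6.0]), (0.21, [510.0, 382.0, 74.0])]
top tray_grip [(0.82, [509.0, 382.0, 78.0])]
top tray_lip [(0.96, [497.0, 232.0, 6.0])]
top part0_mid [(0.8, [531.0, 338.0, 20.0])]
top part1_mid [(0.73, [487.0, 339.0, 22.0])]
top part2_mid [(0.76, [517.0, 274.0, 22.0])]
top part3_mid []
top stray0_mid [(0.63, [430.0, -296.0, 18.0])]
top stray1_mid [(0.79, [593.0, -302.0, 17.0]), (0.63, [428.0, 41.0, 86.0])]
top stray2_mid [(0.73, [507.0, -322.0, 15.0]), (0.52, [426.0, -296.0, 18.0])]
top spool_mid [(0.95, [384.0, 149.0, 26.0])]
top flux_mid []
top mug_mid [(0.85, [746.0, -120.0, 42.0]), (0.7, [563.0, 27.0, 1.0])]
1.8
```

View pics/side0.png

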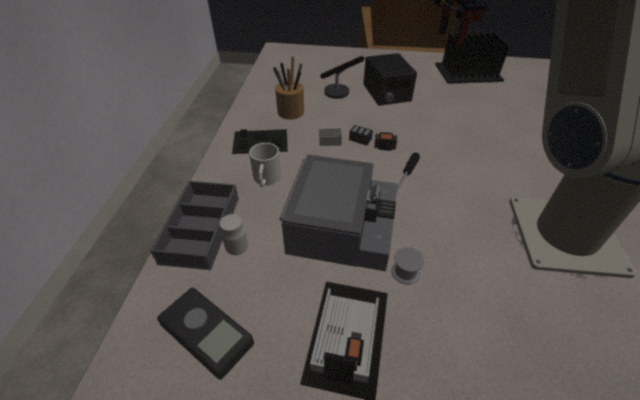

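View pics/top0.png

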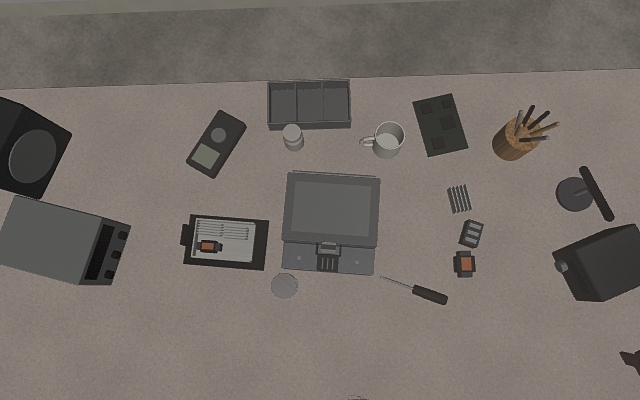

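```bash
cat >> h.py <<'E'
def plan(target,yaw_deg=None):
    p,M=tool(); d=M.T@(np.array(target)-p)/1000
    y=np.degrees(np.arctan2(M[1,0],M[0,0])); r=0
    if yaw_deg is not None: r=-np.radians((yaw_deg-y+180)%360-180)
    print("t",round(float(get_obs()["t"]),2),"p",p.round(1),"yaw",y.round(1),"d",d.round(4),"roll",round(float(r),3),"n",int(np.ceil(max(np.linalg.norm(d)/.0417,abs(r)/.125))))
E
python3 - <<'E'
from h import *
plan([429,40,200],-5)
for c in("top","side"):
  im=cv2.imread(f'pics/{c}0.png')
  th=np.radians(-5); Rm=np.array([[np.cos(th),-np.sin(th)],[np.sin(th),np.cos(th)]])
  for x,y,z in [(-81,-111,113),(-81,111,113),(81,-111,113),(81,111,113),(-145,-111,62),(-145,111,62),(-129,0,83)]:
    w=np.r_[Rm@[x,y]+[558,29],z]; u=proj(c,w); cv2.circle(im,tuple(int(v*1) for v in u),2,(0,0,255),-1)
  b=im[130:300,150:420] if c=="top" else im[130:400,200:440]
  cv2.imwrite(f'pics/{c}1.png',cv2.resize(b,None,fx=2.5 if c=="top" else 2,fy=2.5 if c=="top" else 2,interpolation=cv2.INTER_CUBIC))
E
```

```text
t 1.8 p [ 253.  -571.5  236.7] yaw 23.9 d [ 0.4084 -0.4879  0.0367] roll 0.504 n 16
```

View pics/top1.png

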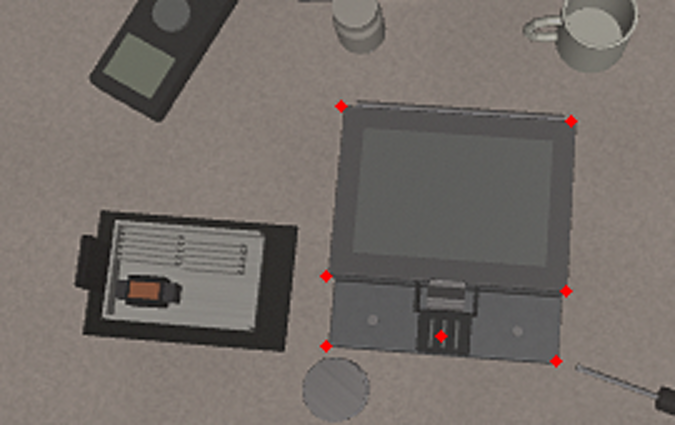

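View pics/side1.png

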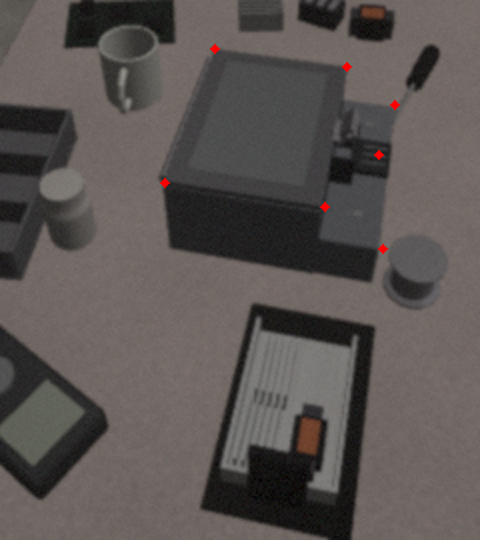

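>>> move_arm(deltas=[[255,0.408,-0.488,0.037,0.504],[255,0.408,-0.488,0.037,0.504],[255,0.408,-0.488,0.037,0.504],[255,0.408,-0.488,0.037,0.504],[255,0.408,-0.488,0.037,0.504]])

```text
t: 2.22
ee_pos: [310.4, -370.3, 224.6]
orientation: [3.138, -0.148, 0.001]
ft_force: [-0.2, 0.4, 0.7]
width: 58.1
```

```bash
python3 -c "
from h import *
plan([428,40,180],-5)"
```

```text
t 2.22 p [ 310.4 -370.3  224.6] yaw -5.4 d [ 0.0783 -0.4196  0.0445] roll -0.007 n 11
```

>>> move_arm(deltas=[[255,0.078,-0.42,0.04,0],[255,0.078,-0.42,0.04,0],[255,0.078,-0.42,0.04,0],[255,0.078,-0.42,0.04,0],[255,0.078,-0.42,0.04,0]])

```text
t: 2.63
ee_pos: [366.0, -170.4, 205.4]
orientation: [3.138, -0.138, 0.001]
ft_force: [1.5, -0.1, 0.3]
width: 24.7
```

```bash
python3 -c "
from h import *
plan([428,40,140],-5)"
```

```text
t 2.63 p [ 366.  -170.4  205.4] yaw -5.0 d [ 0.0433 -0.215   0.0653] roll -0.001 n 6
```

>>> move_arm(deltas=[[255,0.043,-0.21,0.0,0],[255,0.043,-0.21,0.0,0],[255,0.043,-0.21,0.0,0],[255,0.043,-0.21,0.0,0],[255,0.043,-0.21,0.0,0]])

```text
t: 3.05
ee_pos: [425.5, 29.7, 205.6]
orientation: [-3.139, 0.137, -0.002]
ft_force: [0.5, -0.8, 1.0]
width: 0.6
```

```bash
python3 -c "
from h import *
plan([428,40,102],-5)"
```

```text
t 3.05 p [425.5  29.7 205.6] yaw -5.0 d [ 0.0015 -0.0104  0.1036] roll 0.0 n 3
```

>>> move_arm(deltas=[[255,0.0,-0.002,0.03,0],[255,0.0,-0.002,0.06,0],[255,0.0,-0.002,0.09,0],[255,0.0,-0.002,0.095,0],[255,0.0,-0.002,0.095,0]])

```text
t: 3.47
ee_pos: [424.1, 29.6, 109.0]
orientation: [3.138, -0.137, -0.007]
ft_force: [-0.3, 0.3, 0.4]
width: 0.5
```

```bash
python3 -c "
from h import *
plan([428,40,89],-5)"
```

```text
t 3.47 p [424.1  29.6 109. ] yaw -5.0 d [ 0.0031 -0.0107  0.0199] roll 0.0 n 1
```

>>> move_arm(deltas=[[255,0.002,-0.01,0.0,0],[255,0.002,-0.01,0.006,0],[255,0.002,-0.01,0.011,0],[255,0.002,-0.01,0.015,0],[255,0.002,-0.01,0.018,0]])

```text
t: 3.88
ee_pos: [428.6, 39.4, 92.4]
orientation: [-3.138, 0.137, -0.002]
ft_force: [-0.6, 2.3, 3.6]
width: 0.5
```

```bash
python3 -c "
from h import *
snap('top','t2');snap('side','s2')
plan([428,40,89],-5);print(get_obs()['ft_force'])"
```

```text
t 3.98 p [428.5  39.4  92.2] yaw -5.0 d [-0.0005 -0.0006  0.0032] roll -0.0 n 1
[0.14726114 1.86923359 3.26076488]
```

View pics/s2.png

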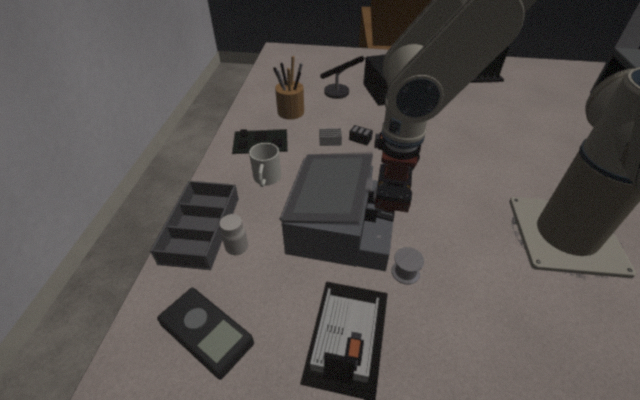

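>>> move_arm(deltas=[[255,0,0,0.002,0],[255,0,0,0.004,0],[255,0,0,0.004,0],[255,0,0,0.004,0],[255,0,0,0.004,0]])

```text
t: 4.4
ee_pos: [428.3, 39.4, 88.3]
orientation: [-3.139, 0.137, -0.0]
ft_force: [-1.0, 2.8, 3.7]
width: 0.9
```

```bash
python3 -c "
from h import *
snap('side','s3')
plan([428,40,89],-5);print(get_obs()['ft_force'])"
```

```text
t 4.45 p [428.4  39.4  88.3] yaw -5.0 d [-0.0004 -0.0006 -0.0007] roll 0.0 n 1
[-0.88221729  1.99464764  4.43865137]
```

View pics/s3.png

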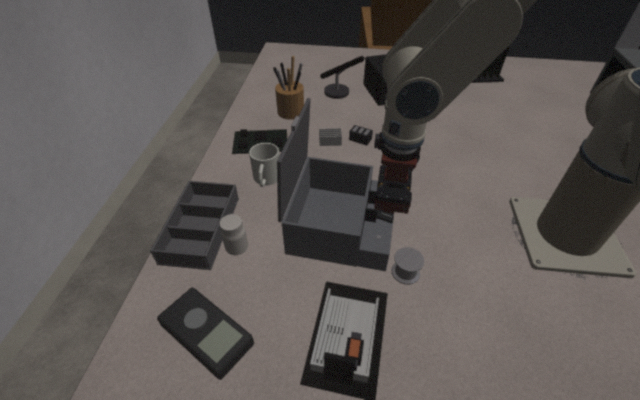

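>>> move_arm(deltas=[[255,0,0,-0.04,0],[200,0,0,-0.08,0],[150,0,0,-0.12,0],[60,0,-0.03,-0.15,-0.12],[0,0.0,-0.06,-0.17,-0.24]])

```text
t: 4.87
ee_pos: [434.3, 98.8, 261.3]
orientation: [3.132, 0.243, 0.006]
ft_force: [1.3, -0.5, 0.3]
width: 23.7
```

```bash
python3 -c "
from h import *
print([(round(d['conf'],2),np.round(d['location'],1)) for n in ('tray_grip','tray_lip','tray_mid','mat_mid') for d in place_of('top',n)[:1]+place_of('side',n)[:1]])
plan([511.5,381.5,250],83.6)"
```

```text
[(0.78, array([510. , 383.1,  73.6])), (0.8, array([514.3, 381.1,  69.8])), (0.67, array([494.2, 230.9,   5.1])), (0.97, array([491.8, 227.1,   8.6])), (0.95, array([501.1, 312.7,   4.2])), (0.67, array([531.8, 337.2,  21.9])), (0.26, array([531.4, 339.5,  21.6]))]
t 5.27 p [432.5  98.1 256.8] yaw 8.7 d [ 0.1207 -0.2682  0.0063] roll -1.308 n 11
```

>>> move_arm(deltas=[[0,0.12,-0.268,0,-1.31],[0,0.12,-0.268,0,-1.31],[0,0.12,-0.268,0,-1.31],[0,0.12,-0.268,0,-1.31],[0,0.12,-0.268,0,-1.31]])

```text
t: 5.68
ee_pos: [488.8, 300.8, 256.8]
orientation: [2.904, 1.197, -0.004]
ft_force: [0.6, -0.5, -0.2]
width: 87.0
```

```bash
python3 -c "
from h import *
plan([511.7,382,200],83.4)"
```

```text
t 5.68 p [488.8 300.8 256.8] yaw 44.8 d [ 0.0736 -0.0415  0.0567] roll -0.674 n 6
```

>>> move_arm(deltas=[[0,0.074,-0.042,0,-0.674],[0,0.074,-0.042,0,-0.674],[0,0.074,-0.042,0,-0.674],[0,0.074,-0.042,0.03,-0.674],[0,0.074,-0.042,0.057,-0.674]])

```text
t: 6.1
ee_pos: [512.7, 382.2, 199.9]
orientation: [2.394, 2.034, 0.001]
ft_force: [-0.2, 0.1, -0.8]
width: 87.9
```

```bash
python3 -c "
from h import *
plan([511.7,382,200],83.4)"
```

```text
t 6.1 p [512.7 382.2 199.9] yaw 80.7 d [-0.0003 -0.0009 -0.0001] roll -0.047 n 1
```

>>> move_arm(deltas=[[0,0,0,0.03,-0.047],[0,0,0,0.06,-0.047],[0,0,0,0.085,-0.047],[0,0,0,0.085,-0.047]])

```text
t: 6.43
ee_pos: [508.8, 378.4, 109.6]
orientation: [-2.353, -2.08, 0.018]
ft_force: [-1.4, -0.4, 0.3]
width: 87.8
```

```bash
python3 -c "
from h import *
a=snap('side','s4'); b=snap('top','t4')
cv2.imwrite('pics/c4.png',np.hstack([cv2.resize(a[220:400,250:450],None,fx=2,fy=2),cv2.resize(b[190:290,140:290],(400,360))]))
plan([511.7,382,72],83.4)"
```

```text
t 6.53 p [511.5 380.6 114.8] yaw 83.0 d [0.0015 0.0001 0.0428] roll -0.007 n 2
```

View pics/c4.png

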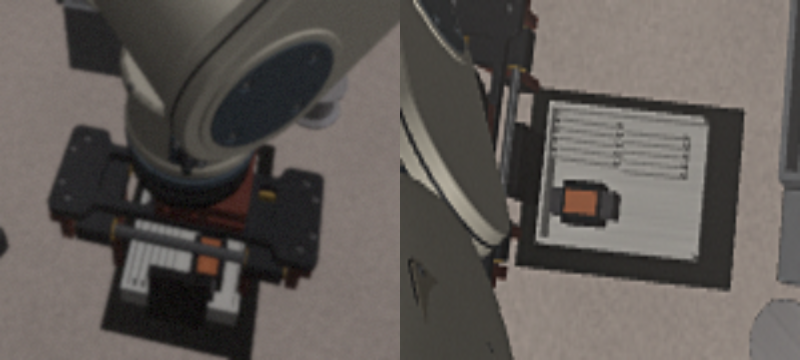

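```bash
python3 -c "
from h import *
th=np.radians(83.4-180);Rm=np.array([[np.cos(th),-np.sin(th)],[np.sin(th),np.cos(th)]])
out=[]
for c in('top','side'):
  im=cv2.imread(f'pics/{c}0.png')
  s=4; x0,y0=(170,200) if c=='top' else (290,270)
  cr=cv2.resize(im[y0:y0+(90 if c=='top' else 125),x0:x0+110],None,fx=s,fy=s,interpolation=cv2.INTER_CUBIC)
  pts=[(a,b,93) for a in(-5,5) for b in (-25,25)]+[(75,155-80-0,0) ]
  pts=[(a,b,93) for a in(-5,5) for b in (-25,25)]+[(a,b,31) for a in(5,155) for b in(-50,50)]
  for a,b,z in pts:
    w=np.r_[Rm@[a,b]+[511.7,382],z];u=(proj(c,w)-[x0,y0]+.5)*s; cv2.circle(cr,tuple(int(v) for v in u),3,(0,0,255),-1)
  for a in(-105,105):
   for b in (-65,65):
    w=np.r_[Rm@[a+80,b]+[511.7,382],3];u=(proj(c,w)-[x0,y0]+.5)*s; cv2.circle(cr,tuple(int(v) for v in u),3,(0,255,0),-1)
  cv2.imwrite(f'pics/m_{c}.png',cr)
"
```

```text
(no output)
```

View pics/m_top.png

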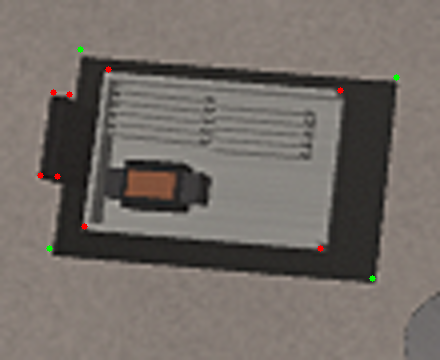

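View pics/m_side.png

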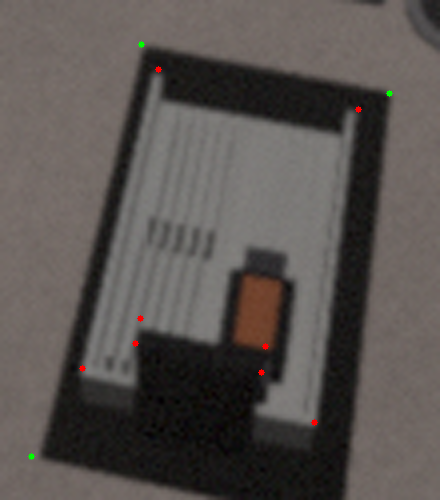

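```bash
python3 -c "
from h import *
for c,x0,y0,P in(('top',170,200,[(82,57),(397,82),(373,282),(52,255)]),('side',290,270,[(145,48),(388,97)])):
  Q=np.array([back(c,np.array(p)/4+[x0-.5,y0-.5],3)[:2] for p in P]);print(Q.round(1).tolist(),Q.mean(0).round(1))
plan([510.7,381.5,72],83.4)
"
```

```text
[[574.3, 397.9], [552.3, 190.2], [423.8, 205.2], [445.7, 412.4]] [499.  301.4]
[[553.0, 192.7], [426.4, 207.7]] [489.7 200.2]
t 6.53 p [511.5 380.6 114.8] yaw 83.0 d [ 0.0009 -0.0008  0.0428] roll -0.007 n 2
```

>>> move_arm(deltas=[[0,0.001,0.001,0.01,0],[0,0.001,0.001,0.02,0],[0,0.001,0.001,0.03,0],[0,0.001,0.001,0.043,0],[0,0.001,0.001,0.043,0]])

```text
t: 6.95
ee_pos: [511.7, 381.8, 70.6]
orientation: [-2.351, -2.083, 0.006]
ft_force: [-0.1, -0.9, -0.3]
width: 87.9
```

>>> move_arm(deltas=[[120,0,0,0,0],[180,0,0,0,0],[255,0,0,0,0],[255,0,0,0,0],[255,0,0,0,0]])

```text
t: 7.37
ee_pos: [513.3, 383.0, 73.7]
orientation: [2.352, 2.083, 0.001]
ft_force: [0.3, 0.7, -0.5]
width: 57.9
```

>>> move_arm(deltas=[[255,0,0,0,0],[255,0,0,0,0]])

```text
t: 7.53
ee_pos: [513.0, 383.0, 73.6]
orientation: [-2.352, -2.083, -0.001]
ft_force: [-2.3, 0.6, 3.0]
width: 50.0
```

>>> move_arm(deltas=[[255,0,0,-0.002,0],[255,0,0,-0.004,0],[255,0,0,-0.006,0],[255,0,0,-0.006,0]])

```text
t: 7.87
ee_pos: [513.2, 382.7, 79.4]
orientation: [2.352, 2.083, 0.0]
ft_force: [-0.2, 0.0, -4.8]
width: 49.6
```

```bash
python3 -c "
from h import *
a=snap('side','s5'); b=snap('top','t5')
cv2.imwrite('pics/c5.png',np.hstack([cv2.resize(a[220:400,250:450],None,fx=2,fy=2),cv2.resize(b[190:290,140:290],(400,360))]))
o=get_obs();print(o['ft_force'],o['moment'],o['width'])"
```

```text
[ 0.35893124 -0.25198303 -3.91926228] [ 0.21397988 -0.05766189 -0.00610014] 49.34692967523748
```

View pics/c5.png

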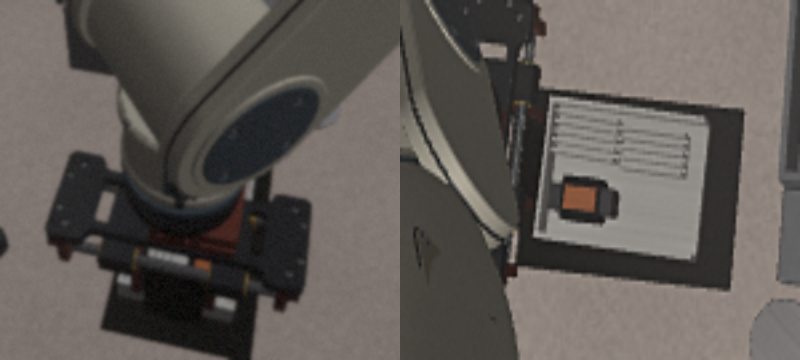

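>>> move_arm(deltas=[[255,0,0,-0.006,0],[255,0,0,-0.012,0],[255,0,0,-0.018,0],[255,0,0,-0.022,0],[255,0,0,-0.024,0]])

```text
t: 8.38
ee_pos: [513.5, 383.1, 104.4]
orientation: [2.352, 2.083, 0.003]
ft_force: [-0.3, 0.3, -4.6]
width: 50.0
```

```bash
python3 -c "
from h import *
a=snap('side','s6'); b=snap('top','t6')
cv2.imwrite('pics/c6.png',np.hstack([cv2.resize(a[220:400,250:450],None,fx=2,fy=2),cv2.resize(b[190:290,140:290],(400,360))]))
o=get_obs();print(o['ft_force'],o['moment'],o['width'])
for n in('tray_lip','tray_mid'):print(n,[d['location'] for c in('top','side') for d in place_of(c,n)[:1]])"
```

```text
[ 0.05004135 -0.87509656 -3.8623055 ] [ 0.2216352  -0.08674372  0.00266954] 49.82343469860019
tray_lip [[496.7, 233.7, 38.3], [430.3, 37.6, 84.0]]
tray_mid [[502.2, 310.0, 35.5]]
```

View pics/c6.png

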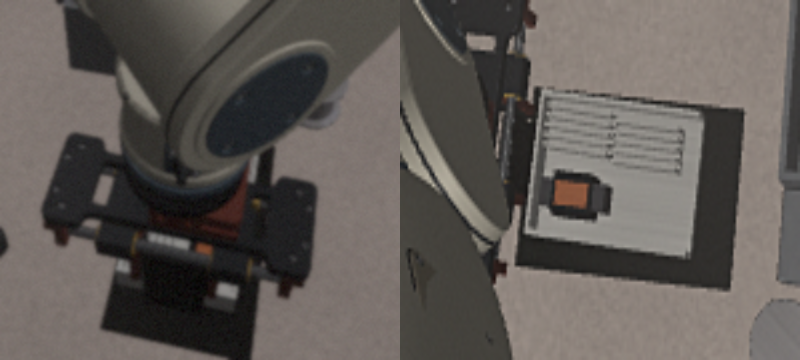

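>>> move_arm(deltas=[[255,0,0,-0.006,0],[255,0,0,-0.016,0],[255,0,0,-0.028,0],[255,0,0,-0.042,0],[255,0,0,-0.056,0]])

```text
t: 9.1
ee_pos: [513.3, 382.9, 161.1]
orientation: [2.352, 2.083, 0.001]
ft_force: [0.5, -0.4, -4.7]
width: 49.9
```

>>> move_arm(deltas=[[255,0,0,-0.014,0],[255,0,0,-0.028,0],[255,0,0,-0.042,0],[255,0,0,-0.056,0],[255,0,0,-0.07,0]])

```text
t: 9.52
ee_pos: [513.2, 382.9, 231.7]
orientation: [2.352, 2.083, 0.003]
ft_force: [-0.3, 0.1, -4.4]
width: 49.4
```

>>> move_arm(deltas=[[255,0,0,-0.012,0],[255,0,0,-0.022,0],[255,0,0,-0.03,0],[255,0,0,-0.036,0],[255,0,0,-0.038,0]])

```text
t: 9.93
ee_pos: [513.3, 382.9, 268.4]
orientation: [2.352, 2.083, 0.002]
ft_force: [-0.4, 0.4, -3.1]
width: 49.6
```

```bash
python3 -c "
from h import *
a=snap('side','s7'); b=snap('top','t7')
cv2.imwrite('pics/c7.png',np.hstack([cv2.resize(a[180:360,250:450],None,fx=2,fy=2),cv2.resize(b[190:290,140:290],(400,360))]))
o=get_obs();print(o['ft_force'],o['moment'],o['width'])
plan([554,123.6,270],85)
for n in('tray_lip','tray_mid'):print(n,[d['location'] for c in('top','side') for d in place_of(c,n)[:1]])"
```

```text
[ 0.56406343  0.02445377 -4.1648721 ] [ 0.21406517 -0.1072964  -0.02936262] 50.050024381206015
t 10.03 p [513.  382.7 267.3] yaw 83.1 d [-0.2523  0.0719 -0.0027] roll -0.034 n 7
tray_lip [[496.8, 229.4, 201.1]]
tray_mid [[502.8, 307.9, 200.7], [502.6, 305.3, 193.8]]
```

View pics/c7.png

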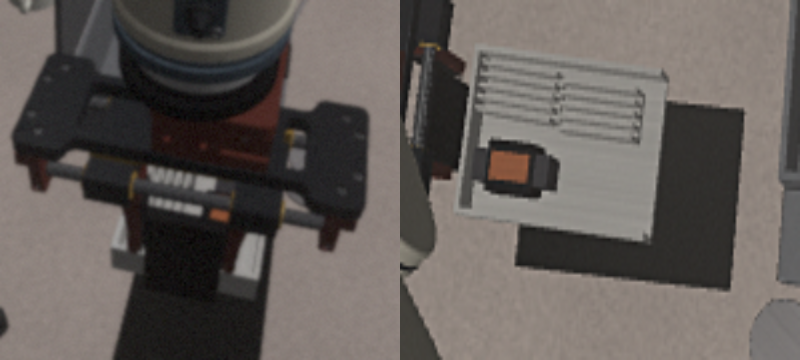

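>>> move_arm(deltas=[[255,-0.006,0.002,0,0],[255,-0.016,0.005,0,-0.01],[255,-0.03,0.009,0,-0.02],[255,-0.045,0.013,0,-0.03],[255,-0.06,0.017,0,-0.034]])

```text
t: 10.65
ee_pos: [522.7, 319.6, 266.9]
orientation: [2.315, 2.124, -0.001]
ft_force: [0.0, -0.9, -4.9]
width: 49.7
```

>>> move_arm(deltas=[[255,-0.015,0.0045,0,0],[255,-0.03,0.009,0,0],[255,-0.045,0.0135,0,0],[255,-0.06,0.018,0,0],[255,-0.075,0.022,0,0]])

```text
t: 11.07
ee_pos: [538.4, 242.8, 267.2]
orientation: [2.316, 2.122, -0.0]
ft_force: [0.1, 0.7, -4.3]
width: 49.8
```

>>> move_arm(deltas=[[255,-0.015,0.0045,0,0],[255,-0.03,0.009,0,0],[255,-0.043,0.013,0,0],[255,-0.054,0.016,0,0],[255,-0.062,0.018,0,0]])

```text
t: 11.48
ee_pos: [550.9, 179.6, 267.2]
orientation: [2.317, 2.122, -0.0]
ft_force: [0.2, 0.1, -3.9]
width: 49.6
```

```bash
python3 -c "
from h import *
plan([554,123.6,272],85)"
```

```text
t 11.48 p [550.9 179.6 267.2] yaw 85.0 d [-0.0555  0.008  -0.0048] roll -0.001 n 2
```

>>> move_arm(deltas=[[255,-0.012,0.002,0,0],[255,-0.026,0.004,-0.002,0],[255,-0.04,0.006,-0.004,0],[255,-0.05,0.007,-0.005,0],[255,-0.055,0.008,-0.005,0]])

```text
t: 11.9
ee_pos: [553.9, 124.1, 272.6]
orientation: [2.317, 2.121, 0.0]
ft_force: [0.1, -1.0, -4.1]
width: 49.9
```

```bash
python3 -c "
from h import *
a=snap('side','s8'); b=snap('top','t8')
cv2.imwrite('pics/c8.png',np.hstack([cv2.resize(a[80:330,220:440],None,fx=1.8,fy=1.8),cv2.resize(b[150:300,180:400],(480,450)[:1]+(450,))]))
plan([554,123.6,270],85)
for n in('tray_lip','tray_mid'):print(n,[d['location'] for c in('top','side') for d in place_of(c,n)[:1]])"
```

```text
t 12.0 p [553.9 124.7 272.4] yaw 84.9 d [-0.0011  0.0002  0.0024] roll -0.001 n 1
tray_lip [[540.1, -27.0, 204.3], [534.5, -28.3, 208.1]]
tray_mid [[544.3, 53.4, 204.4], [545.9, 44.1, 202.7]]
```

View pics/c8.png

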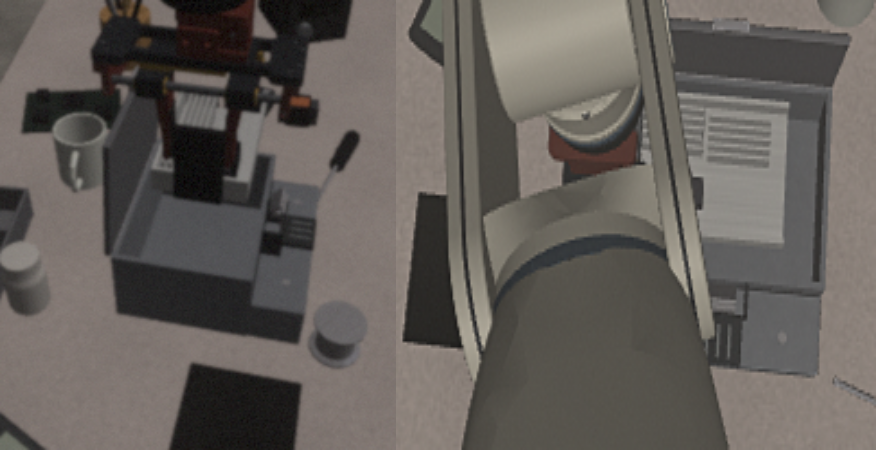

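>>> move_arm(deltas=[[160,0,0,0,0],[140,0,0,0,0],[130,0,0,0,0]])

```text
t: 12.45
ee_pos: [553.8, 126.1, 272.1]
orientation: [-2.315, -2.123, 0.0]
ft_force: [0.0, 1.5, -3.6]
width: 49.9
```

>>> move_arm(deltas=[[124,0,0,0,0],[120,0,0,0,0]])

```text
t: 12.62
ee_pos: [553.8, 125.9, 272.2]
orientation: [-2.316, -2.123, 0.0]
ft_force: [0.6, 0.5, -3.8]
width: 49.5
```

```bash
cat > look.py <<'E'
import sys
from h import *
n=sys.argv[1]
a=snap('side','s'+n); b=snap('top','t'+n)
cv2.imwrite(f'pics/c{n}.png',np.hstack([cv2.resize(a[80:330,220:440],None,fx=1.8,fy=1.8),cv2.resize(b[150:300,180:400],(480,450)[:1]+(450,))]))
o=get_obs();print(o['t'],o['ee_pos'],o['ft_force'],o['moment'],o['width'])
for n in('tray_lip','tray_mid','tray_grip'):print(n,[(round(d['conf'],2),np.round(d['location'])) for c in('top','side') for d in place_of(c,n)[:1]])
E
python3 look.py 9
```

```text
12.7167 [553.84888086 125.75039294 272.18776917] [-0.91065187  0.05412081 -4.44112652] [ 0.21096468 -0.03027252 -0.03581466] 49.543693264887736
tray_lip [(0.59, array([542., -30., 205.])), (0.6, array([537., -27., 208.]))]
tray_mid [(0.92, array([544.,  51., 206.])), (0.95, array([543.,  46., 198.]))]
tray_grip [(0.72, array([554., 125., 272.])), (0.81, array([558., 121., 267.]))]
```

>>> move_arm(deltas=[[117,0,0,0,0],[115,0,0,0,0],[115,0,0,0,0]])

```text
t: 13.27
ee_pos: [553.8, 125.7, 272.2]
orientation: [-2.316, -2.123, 0.0]
ft_force: [0.2, 0.0, -3.7]
width: 49.8
```

```bash
python3 look.py 10
```

```text
13.3667 [553.85324151 125.69823825 272.19690836] [ 1.1507177   0.34491514 -4.15143147] [ 0.18503851 -0.07648174  0.00152849] 49.58201418231991
tray_lip [(0.94, array([543., -27., 203.])), (0.67, array([534., -27., 205.]))]
tray_mid [(0.92, array([545.,  52., 204.])), (0.58, array([542.,  48., 201.]))]
tray_grip [(0.86, array([554., 129., 275.])), (0.68, array([558., 120., 271.]))]
```

>>> move_arm(deltas=[[114,0,0,0,0],[113,0,0,0,0]])

```text
t: 13.83
ee_pos: [553.8, 125.7, 272.2]
orientation: [-2.316, -2.123, 0.0]
ft_force: [0.4, -0.4, -3.2]
width: 49.7
```

```bash
python3 look.py 11
```

```text
13.9333 [553.81723847 125.68294281 272.17651158] [-0.18249616 -0.14662992 -4.66321786] [ 0.17274579 -0.08880101 -0.04681449] 49.81814514080032
tray_lip [(0.96, array([543., -28., 205.])), (0.69, array([538., -27., 206.]))]
tray_mid [(0.68, array([548.,  51., 205.])), (0.81, array([546.,  46., 202.]))]
tray_grip [(0.85, array([556., 125., 272.])), (0.82, array([557., 122., 270.]))]
```

>>> move_arm(deltas=[[112,0,0,0,0],[112,0,0,0,0]])

```text
t: 14.4
ee_pos: [553.8, 125.7, 272.2]
orientation: [-2.316, -2.123, -0.0]
ft_force: [0.1, -0.1, -4.8]
width: 49.6
```

```bash
python3 look.py 12
```

```text
14.5 [553.84280618 125.70353731 272.18589558] [ 0.02082928  0.99948523 -3.73900448] [ 0.19018668 -0.03865431 -0.02654933] 49.92510802819842
tray_lip [(0.78, array([542., -30., 208.])), (0.93, array([536., -27., 205.]))]
tray_mid [(0.96, array([547.,  52., 205.])), (0.59, array([546.,  49., 202.]))]
tray_grip [(0.86, array([557., 125., 272.])), (0.89, array([556., 120., 270.]))]
```

>>> move_arm(deltas=[[111,0,0,0,0]])

```text
t: 14.88
ee_pos: [553.8, 125.6, 272.2]
orientation: [2.316, 2.123, -0.0]
ft_force: [-0.1, 0.1, -3.8]
width: 49.9
```

```bash
python3 look.py 13
```

```text
14.9833 [553.84744501 125.63812511 272.19182599] [ 0.02927363  0.02543581 -4.06329019] [ 0.13725326 -0.08554183  0.03497829] 49.86870615386969
tray_lip [(0.78, array([544., -23., 194.])), (0.7, array([538., -27., 204.]))]
tray_mid [(0.97, array([544.,  54., 198.])), (0.56, array([545.,  48., 198.]))]
tray_grip [(0.97, array([554., 125., 270.])), (0.83, array([558., 120., 266.]))]
```

View pics/c13.png

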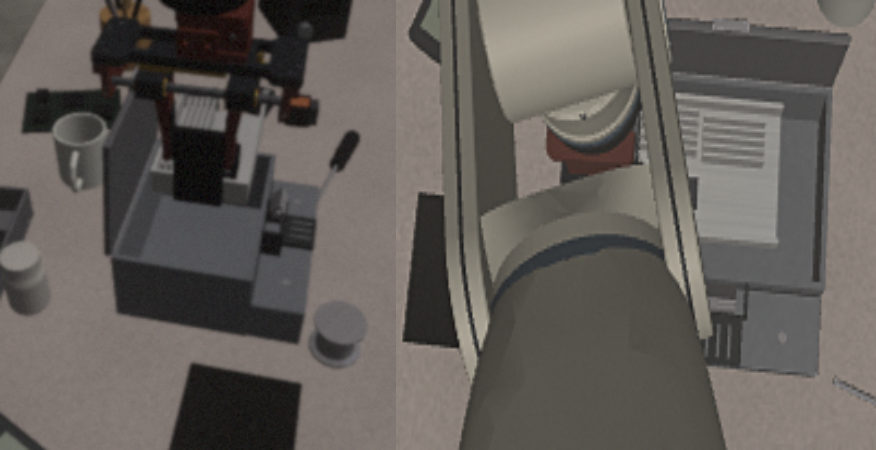

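```bash
python3 look.py 14
```

```text
15.3833 [553.85316882 125.65978066 272.20263899] [-0.25601703  0.37073734 -3.72849127] [ 0.16653258 -0.07731541 -0.00210156] 49.5915071538026
tray_lip [(0.56, array([547.,  11., 152.])), (0.95, array([543.,   9., 151.]))]
tray_mid [(0.67, array([551.,  85., 177.])), (0.4, array([763., 124.,  38.]))]
tray_grip []
```

```bash
python3 look.py 15
```

```text
15.7833 [553.8337897  125.67867453 272.1943388 ] [ 0.23236891  0.14069875 -3.68275517] [ 0.13344912 -0.11422162 -0.01034673] 49.59000779396992
tray_lip [(0.58, array([550.,  12., 152.])), (0.91, array([541.,  10., 151.]))]
tray_mid [(0.81, array([550.,  85., 180.]))]
tray_grip []
```

View pics/c15.png

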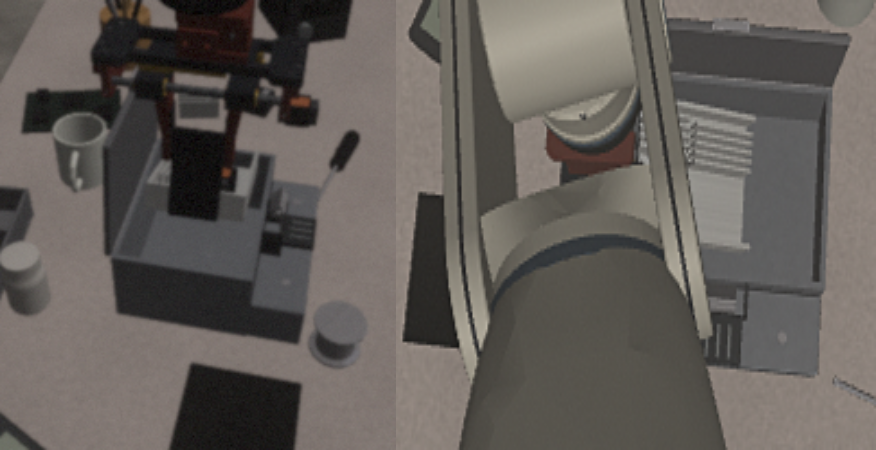

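>>> move_arm(deltas=[[110,0,0,0,0]])

```text
t: 16.17
ee_pos: [553.9, 125.6, 272.3]
orientation: [2.316, 2.123, -0.0]
ft_force: [0.5, -0.8, -2.5]
width: 49.9
```

```bash
python3 look.py 16
```

```text
16.2667 [554.00606661 125.67266694 272.43030206] [ 0.56798881  0.05731574 -2.42836042] [ 0.03526127 -0.05360955 -0.00520278] 49.931113427771294
tray_lip [(0.54, array([552.,  48., 118.])), (0.95, array([542.,  24., 141.]))]
tray_mid [(0.6, array([552., 118., 168.]))]
tray_grip [(0.58, array([ 594., -304.,   21.])), (0.98, array([556., 122., 265.]))]
```

View pics/c16.png

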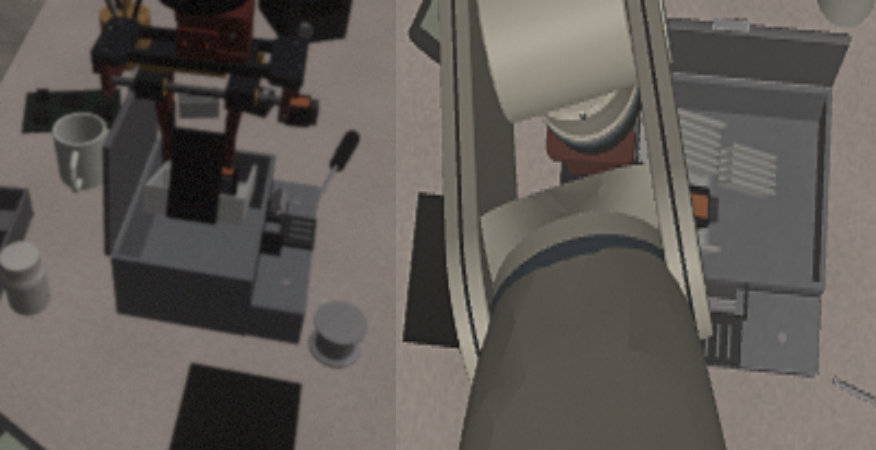

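>>> move_arm(deltas=[[130,0,0,0,0],[200,0,0,0,0]])

```text
t: 16.73
ee_pos: [553.8, 125.7, 272.2]
orientation: [-2.316, -2.123, 0.0]
ft_force: [0.1, -0.5, -2.8]
width: 50.1
```

```bash
python3 look.py 17
```

```text
16.8333 [553.8353812  125.69703395 272.19655842] [ 1.01781992  0.04403005 -1.54267946] [-0.00752044 -0.09990058  0.01063427] 49.709626263685195
tray_lip [(0.51, array([553.,  65., 103.]))]
tray_mid [(0.72, array([557.,  54.,  40.]))]
tray_grip [(0.43, array([555., 130., 264.])), (0.82, array([557., 126., 260.]))]
```

View pics/c17.png

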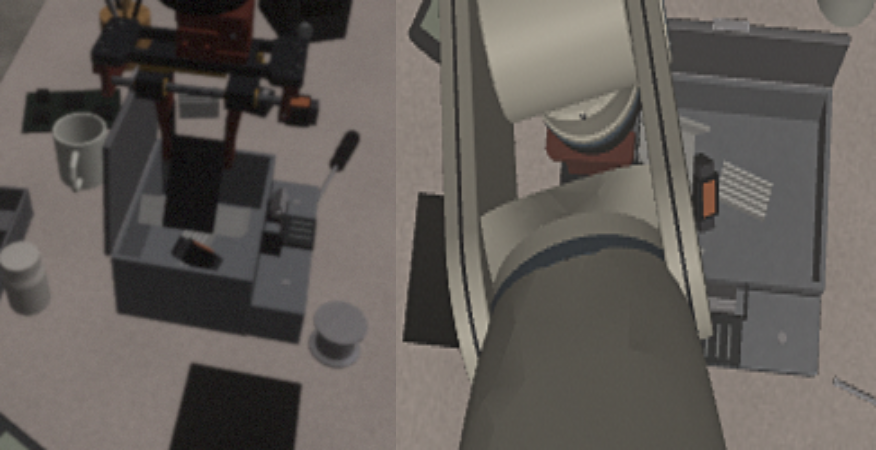

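>>> move_arm(deltas=[[255,0,0,-0.02,0],[255,0,0,-0.04,0],[255,0.01,0,-0.05,0],[255,0.03,0,-0.05,0],[255,0.05,0,-0.05,0]])

```text
t: 17.55
ee_pos: [558.7, 176.4, 323.3]
orientation: [2.317, 2.121, 0.003]
ft_force: [0.6, -0.2, -2.2]
width: 49.7
```

>>> move_arm(deltas=[[255,0.02,-0.003,0,0],[255,0.045,-0.007,0,0],[255,0.07,-0.012,0,0],[255,0.095,-0.016,0,0],[255,0.12,-0.02,0,0]])

```text
t: 17.97
ee_pos: [548.2, 298.7, 322.0]
orientation: [-2.316, -2.123, -0.0]
ft_force: [0.7, 0.2, -1.9]
width: 49.9
```

```bash
cat > look2.py <<'E'
import sys
from h import *
n=sys.argv[1]
a=snap('side','s'+n); b=snap('top','t'+n)
cv2.imwrite(f'pics/c{n}.png',np.hstack([cv2.resize(a[130:400,220:440],None,fx=1.66,fy=1.66),cv2.resize(b[150:300,160:380],(440,448))]))
o=get_obs();print(o['t'],o['ee_pos'],o['ft_force'],o['moment'],o['width'])
for n in('tray_lip','tray_mid','tray_grip'):print(n,[(round(d['conf'],2),np.round(d['location'])) for c in('top','side') for d in place_of(c,n)[:1]])
E
python3 look2.py 18
```

```text
18.0667 [548.04758864 300.62195599 321.79444119] [-0.44447476 -0.5608262  -2.15858982] [-0.0808691  -0.13655102  0.01301794] 49.42373742143063
tray_lip [(0.92, array([546., 244., 159.])), (0.81, array([540., 239., 158.]))]
tray_mid [(0.81, array([544., 304., 210.])), (0.91, array([546., 294., 204.]))]
tray_grip [(0.92, array([548., 306., 310.])), (0.67, array([552., 299., 308.]))]
```

View pics/c18.png

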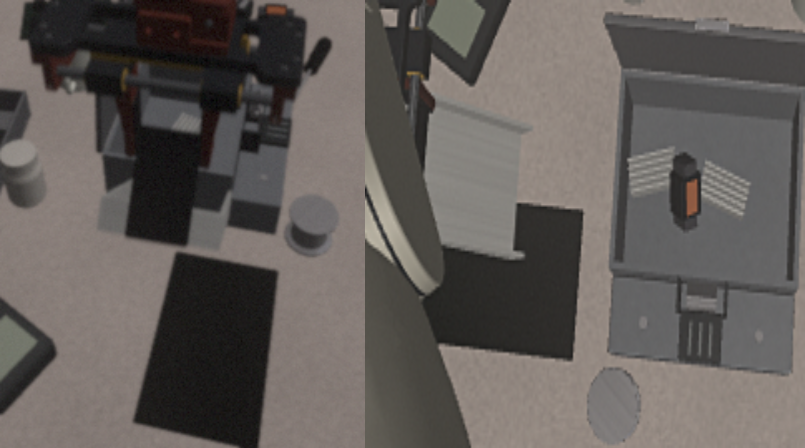

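```bash
python3 -c "
from h import *
plan([499,289,185],84)"
```

```text
t 18.37 p [548.8 295.9 322.2] yaw 85.0 d [-0.0113 -0.049   0.1372] roll 0.017 n 4
```

>>> move_arm(deltas=[[255,-0.004,-0.016,0.02,0],[255,-0.007,-0.032,0.05,0.01],[255,-0.01,-0.045,0.08,0.017],[255,-0.011,-0.049,0.11,0.017],[255,-0.011,-0.049,0.13,0.017]])

```text
t: 18.78
ee_pos: [496.9, 288.4, 189.9]
orientation: [-2.334, -2.101, 0.005]
ft_force: [0.6, 0.3, -2.0]
width: 49.4
```

```bash
python3 look2.py 19;python3 -c "
from h import *
plan([499,289,175],84)"
```

```text
18.8833 [496.84476009 288.12701793 189.10161337] [ 0.04472775 -0.39787737 -1.64405366] [-5.46951575e-02 -3.77004130e-02 -8.88507731e-05] 49.74698289465798
tray_lip [(0.91, array([490., 228.,  21.])), (0.65, array([488., 228.,  27.]))]
tray_mid [(0.72, array([561.,  31.,  -3.]))]
tray_grip [(0.74, array([ 427., -300.,   18.])), (0.77, array([502., 289., 174.]))]
t 19.18 p [500.1 290.5 194. ] yaw 84.0 d [-0.0016 -0.001   0.0189] roll 0.0 n 1
```

View pics/c19.png

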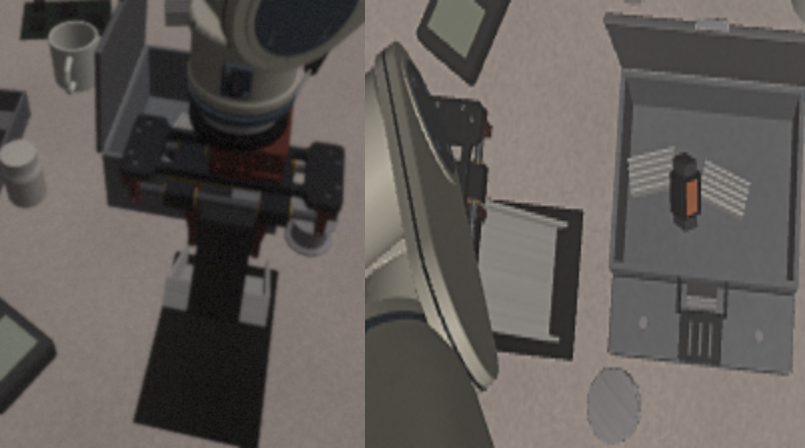

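>>> move_arm(deltas=[[255,0,0,0.006,0],[255,0,0,0.012,0],[255,0,0,0.018,0],[255,0,0,0.021,0]])

```text
t: 19.52
ee_pos: [498.5, 290.0, 170.3]
orientation: [-2.334, -2.103, 0.001]
ft_force: [-2.3, 7.0, 16.1]
width: 49.6
```

>>> move_arm(deltas=[[255,0,0,0.002,0],[255,0,0,0.004,0]])

```text
t: 19.68
ee_pos: [500.0, 292.1, 169.1]
orientation: [-2.334, -2.101, -0.007]
ft_force: [-5.0, 7.5, 22.6]
width: 49.7
```

>>> move_arm(deltas=[[200,0.004,0,-0.004,0],[160,0.01,0,-0.003,0],[130,0.016,0,-0.001,0],[116,0.022,0,0.003,0]])

```text
t: 20.02
ee_pos: [501.8, 313.3, 164.9]
orientation: [-2.334, -2.102, -0.003]
ft_force: [-2.1, 4.4, 11.3]
width: 49.5
```

```bash
python3 look2.py 20
```

```text
20.1167 [501.84585969 314.02945959 164.50652896] [-0.73392865  2.72107535  8.76160291] [ 0.31272866  0.20047243 -0.01301693] 49.72681322641086
tray_lip [(0.97, array([493., 243.,   5.])), (0.65, array([491., 240.,   5.]))]
tray_mid [(0.64, array([501., 307.,  51.])), (0.89, array([499., 301.,  48.]))]
tray_grip [(0.55, array([502., 319., 154.])), (0.74, array([499., 299.,  49.]))]
```

View pics/c20.png

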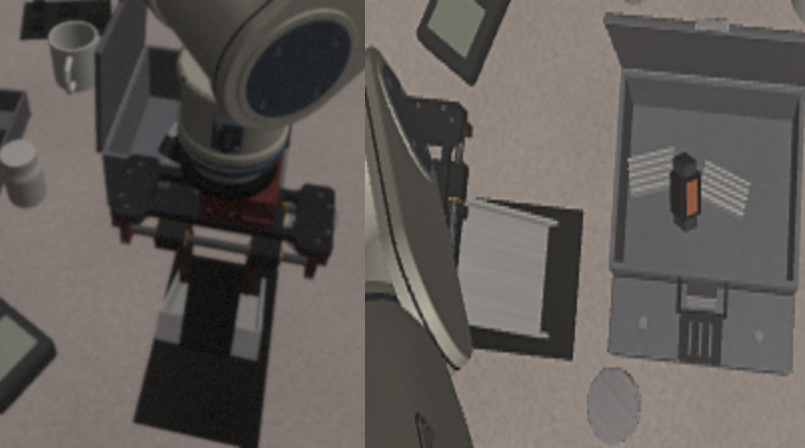

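>>> move_arm(deltas=[[113,0.003,0,0.004,0],[112,0.008,0,0.008,0],[112,0.014,0,0.013,0],[112,0.02,0,0.018,0]])

```text
t: 20.75
ee_pos: [504.9, 334.6, 147.7]
orientation: [-2.334, -2.103, -0.009]
ft_force: [0.2, 4.7, 7.3]
width: 49.9
```

```bash
python3 look2.py 21
```

```text
20.85 [504.45117973 334.46059929 146.54603297] [0.80561948 3.21857748 5.21048586] [ 0.3803666  -0.27156614  0.06134667] 50.0948339869437
tray_lip [(0.64, array([490., 238.,   7.])), (0.61, array([491., 239.,  10.]))]
tray_mid [(0.73, array([498., 310.,  40.])), (0.81, array([499., 306.,  38.]))]
tray_grip [(0.91, array([506., 341., 136.])), (0.89, array([511., 338., 133.]))]
```

View pics/c21.png

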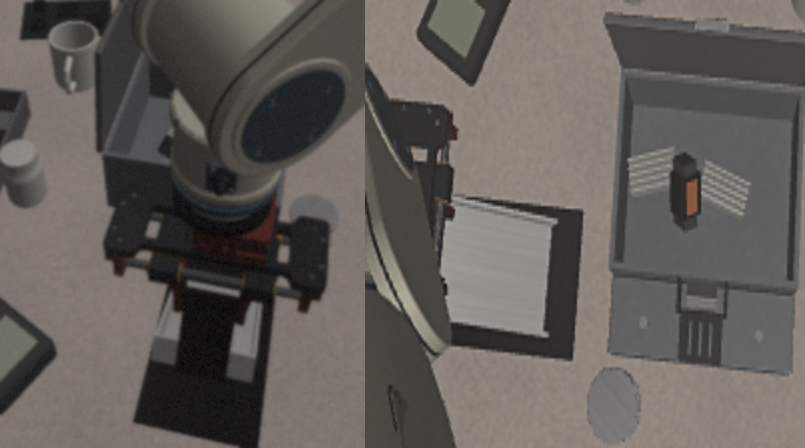

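>>> move_arm(deltas=[[112,0.006,0,0.004,0],[112,0.012,0,0.009,0],[112,0.018,0,0.015,0],[112,0.024,0,0.021,0],[112,0.028,0,0.026,0]])

```text
t: 21.57
ee_pos: [505.8, 360.4, 119.0]
orientation: [-2.333, -2.103, 0.001]
ft_force: [0.1, 2.4, 3.0]
width: 49.8
```

>>> move_arm(deltas=[[112,0.006,0,0.005,0],[112,0.012,0,0.011,0],[112,0.017,0,0.018,0],[112,0.021,0,0.024,0]])

```text
t: 21.9
ee_pos: [507.9, 380.7, 94.9]
orientation: [-2.334, -2.103, 0.002]
ft_force: [-0.2, -1.6, -0.2]
width: 49.9
```

```bash
python3 look2.py 22
```

```text
22.0 [507.80984222 380.78360198  94.6594013 ] [-0.20338527 -0.57329789 -1.42422623] [-0.19546443 -0.00655927 -0.02164831] 49.427506439609864
tray_lip [(0.73, array([492., 234.,   7.]))]
tray_mid [(0.73, array([497., 315.,  12.])), (0.96, array([499., 309.,   8.]))]
tray_grip [(0.63, array([508., 382.,  86.])), (0.9, array([511., 378.,  79.]))]
```

View pics/c22.png

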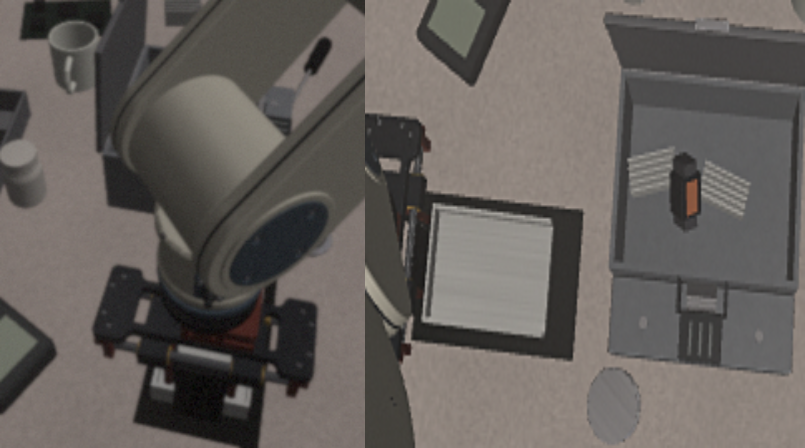

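>>> move_arm(deltas=[[112,0.0,0,0.003,0],[112,0.0,0,0.006,0],[112,0.0,0,0.009,0],[112,0.0,0,0.012,0]])

```text
t: 22.63
ee_pos: [508.7, 380.9, 84.3]
orientation: [2.334, 2.103, 0.002]
ft_force: [0.0, 2.3, 1.5]
width: 49.9
```

```bash
python3 look2.py 23
```

```text
22.7333 [508.26045369 380.47492395  83.71729101] [0.47343726 0.11349364 0.85821573] [-0.21121838 -0.22277368  0.03811922] 49.76716091844547
tray_lip [(0.61, array([496., 229.,   7.]))]
tray_mid [(0.97, array([495., 310.,   6.])), (0.57, array([501., 304.,   2.]))]
tray_grip [(0.93, array([510., 381.,  77.])), (0.83, array([512., 378.,  72.]))]
```

View pics/c23.png

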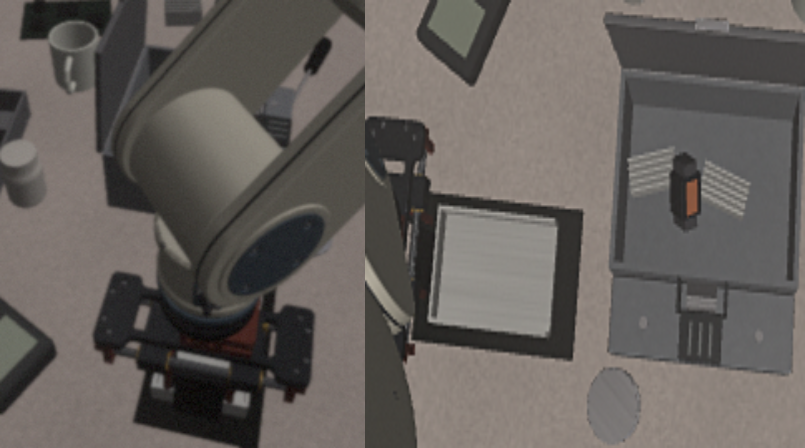

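>>> move_arm(deltas=[[112,0,0,0.002,0],[100,0,0,0.002,0],[60,0,0,0.002,0],[0,0,0,0.002,0],[0,0,0,0.002,0]])

```text
t: 23.45
ee_pos: [508.2, 380.5, 82.0]
orientation: [-2.334, -2.103, 0.0]
ft_force: [0.5, -0.2, 0.5]
width: 69.6
```

>>> move_arm(deltas=[[0,0,0,-0.02,0],[0,0,0,-0.05,0],[0,0,0,-0.09,0],[0,0,0.03,-0.13,0],[0,0,0.06,-0.16,0]])

```text
t: 23.87
ee_pos: [561.2, 375.4, 238.2]
orientation: [-2.332, -2.105, -0.0]
ft_force: [1.2, 0.8, 0.4]
width: 87.3
```

>>> move_arm(deltas=[[0,-0.04,0.0,-0.02,0],[0,-0.08,0.0,-0.02,0],[0,-0.12,0.0,-0.02,0],[0,-0.16,0,-0.02,0],[0,-0.2,0,-0.02,0]])

```text
t: 24.28
ee_pos: [540.5, 174.4, 255.8]
orientation: [2.333, 2.103, 0.0]
ft_force: [-0.0, 0.3, -0.2]
width: 87.7
```

```bash
python3 look2.py 24
python3 - <<'E'
from h import *
im=cv2.imread('pics/t24.png')
cv2.imwrite('pics/z24.png',cv2.resize(im[200:290,170:280],None,fx=6,fy=6,interpolation=cv2.INTER_CUBIC))
im=cv2.imread('pics/s24.png')
cv2.imwrite('pics/y24.png',cv2.resize(im[270:400,290:400],None,fx=4,fy=4,interpolation=cv2.INTER_CUBIC))
for n in ('stray0_mid','stray1_mid','stray2_mid'):print(n,[(round(d['conf'],2),np.round(d['location'])) for c in('top','side') for d in place_of(c,n)[:2]])
E
```

```text
24.3833 [539.99433401 171.40822017 255.64230482] [ 0.73589976  0.33673128 -0.97121345] [-0.03933234 -0.10280763  0.00352165] 87.57272151050171
tray_lip [(0.91, array([492., 227.,   9.]))]
tray_mid [(0.94, array([500., 303.,  -1.]))]
tray_grip [(0.63, array([514., 375.,  70.]))]
stray0_mid [(0.57, array([ 428., -298.,   17.]))]
stray1_mid [(0.79, array([ 595., -305.,   18.]))]
stray2_mid [(0.79, array([ 505., -323.,   17.])), (0.61, array([636.,  20.,  99.]))]
```

View pics/z24.png

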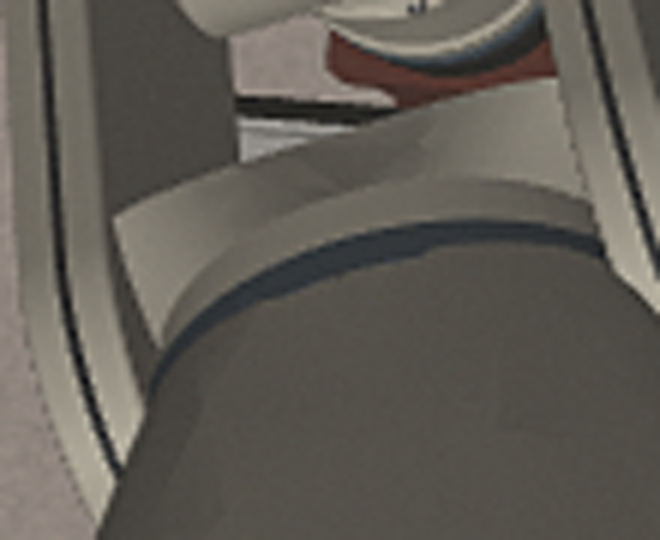

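View pics/y24.png

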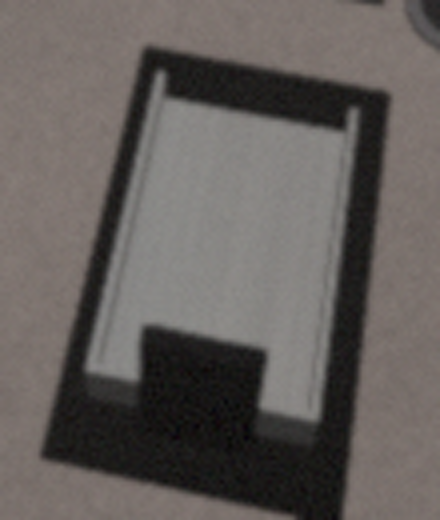

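Run:
```python
from h import *
for n in ('stray0_mid','stray1_mid','stray2_mid'):
  for d in regions_of('top',n)[:1]:
    m=d['region'].astype(np.uint8); c=cv2.findContours(m,cv2.RETR_EXTERNAL,cv2.CHAIN_APPROX_NONE)[0]; c=max(c,key=cv2.contourArea)
    W=np.array([back('top',p[0],36)[:2] for p in c],np.float32); r=cv2.minAreaRect(W); b=cv2.boxPoints(r)
    e=max([b[1]-b[0],b[2]-b[1]],key=np.linalg.norm)
    print(n,round(d['conf'],2),[np.round(v,1) for v in r],"long axis yaw",np.degrees(np.arctan2(e[1],e[0])).round(1))
im=cv2.imread('pics/t24.png')
cv2.imwrite('pics/z25.png',cv2.resize(im[170:290,430:510],None,fx=5,fy=5,interpolation=cv2.INTER_CUBIC))
plan([428,-299,250],80)
```

```text
stray0_mid 0.67 [array([ 427. , -295.4]), array([54.7, 60.7]), np.float64(88.6)] long axis yaw -1.4
stray1_mid 0.87 [array([ 588.2, -296.1]), array([70.7, 58.4]), np.float64(10.6)] long axis yaw 10.6
stray2_mid 0.88 [array([ 500.6, -317.5]), array([46.7, 66.7]), np.float64(69.3)] long axis yaw -20.7
t 25.13 p [541.  176.2 255.6] yaw 84.1 d [-0.4844 -0.0632  0.0056] roll 0.071 n 12
```

View pics/z25.png

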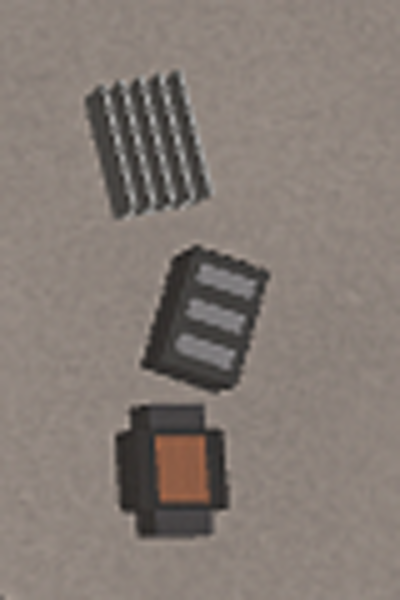

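>>> move_arm(deltas=[[0,-0.484,-0.063,0,1.46],[0,-0.484,-0.063,0,1.46],[0,-0.484,-0.063,0,1.46],[0,-0.484,-0.063,0,1.46],[0,-0.484,-0.063,0,1.46]])

```text
t: 25.55
ee_pos: [492.2, -28.1, 255.8]
orientation: [2.871, 1.276, 0.001]
ft_force: [0.5, -0.6, -0.4]
width: 87.7
```

Run:
```python
from h import *
plan([428,-298,150],0)
```

```text
t 25.55 p [492.2 -28.1 255.8] yaw 47.9 d [-0.2433  0.1332  0.1058] roll 0.836 n 8
```

>>> move_arm(deltas=[[0,-0.243,0.133,0,0.836],[0,-0.243,0.133,0,0.836],[0,-0.243,0.133,0,0.836],[0,-0.243,0.133,0.02,0.836],[0,-0.243,0.133,0.06,0.836]])

```text
t: 25.97
ee_pos: [447.6, -228.1, 234.1]
orientation: [3.121, 0.329, 0.007]
ft_force: [1.7, -0.3, 0.6]
width: 87.8
```

Run:
```python
from h import *
snap('top','t26');snap('side','s26')
for n in ('stray0_mid','stray1_mid','stray2_mid'):print(n,[(round(d['conf'],2),np.round(d['location'])) for c in('top','side') for d in place_of(c,n)[:2]])
plan([428,-298,100],0)
```

```text
stray0_mid [(0.32, array([ 503., -324.,   17.])), (0.88, array([ 427., -298.,   20.]))]
stray1_mid [(0.7, array([632.,  15., 253.])), (0.21, array([582.,  99.,  18.])), (0.62, array([ 590., -305.,   20.])), (0.24, array([488., 232.,  10.]))]
stray2_mid [(0.49, array([386., 147.,  25.])), (0.4, array([ 504., -326.,   18.])), (0.56, array([ 502., -323.,   17.])), (0.2, array([ 591., -308.,   18.]))]
t 26.37 p [ 447.4 -223.9  232.3] yaw 12.6 d [-0.0352  0.068   0.1323] roll 0.219 n 4
```

View pics/t26.png

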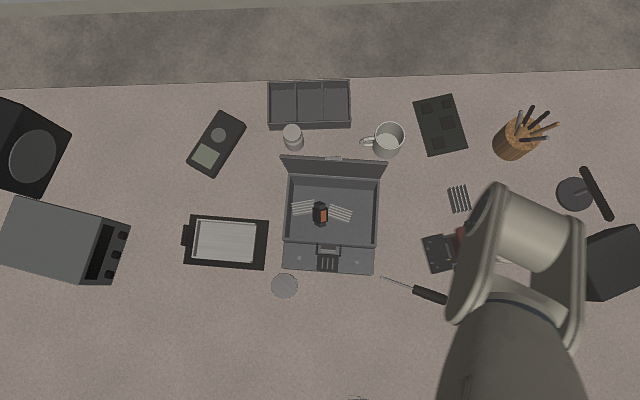

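>>> move_arm(deltas=[[0,-0.036,0.068,0.02,0.22],[0,-0.036,0.068,0.05,0.22],[0,-0.036,0.068,0.09,0.22],[0,-0.036,0.068,0.13,0.22],[0,-0.036,0.068,0.16,0.22]])

```text
t: 26.78
ee_pos: [426.8, -298.8, 70.5]
orientation: [3.141, -0.003, 0.002]
ft_force: [-0.1, 0.6, -0.3]
width: 87.7
```

Run:
```python
from h import *
plan([428,-298,18],0)
im=snap('side','s27'); cv2.imwrite('pics/z27.png',cv2.resize(im[80:220,280:460],None,fx=4,fy=4))
```

```text
t 26.78 p [ 426.8 -298.8   70.5] yaw -0.1 d [ 0.0012 -0.0009  0.0525] roll -0.002 n 2
```

View pics/z27.png

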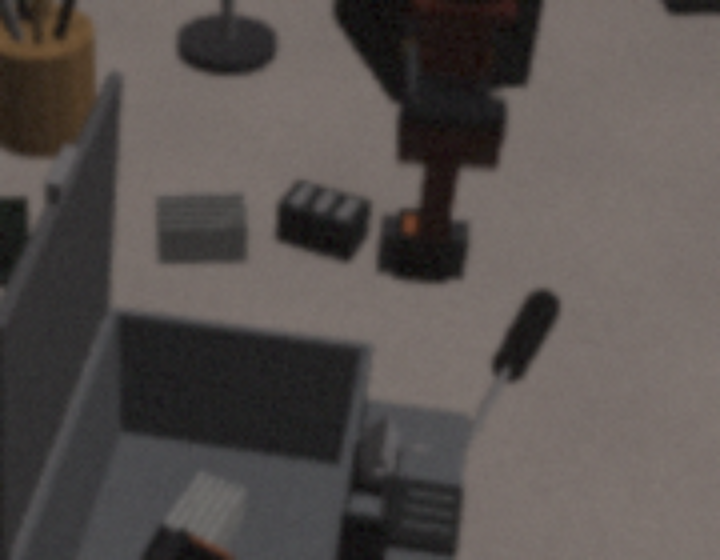

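Aligned over stray 0. Descend and close.

>>> move_arm(deltas=[[0,0.001,0,0.02,0],[0,0.001,0,0.04,0],[0,0.001,0,0.05,0],[100,0.001,0,0.052,0],[180,0.001,0,0.052,0]])

```text
t: 27.25
ee_pos: [427.8, -298.7, 20.4]
orientation: [-3.142, 0.003, 0.0]
ft_force: [0.8, -0.6, 0.4]
width: 78.0
```

>>> move_arm(deltas=[[255,0,0,0,0],[255,0,0,0,0],[255,0,0,0,0],[255,0,0,0,0],[255,0,0,0,0]])

```text
t: 27.67
ee_pos: [427.5, -299.4, 20.4]
orientation: [3.141, -0.005, 0.001]
ft_force: [0.7, 0.9, 1.9]
width: 44.8
```

>>> move_arm(deltas=[[255,0,0,-0.02,0],[255,0,0,-0.06,0],[255,0,0,-0.1,0],[255,0,0,-0.14,0],[255,0,0,-0.18,0]])

```text
t: 28.08
ee_pos: [426.6, -298.8, 201.5]
orientation: [-3.141, 0.005, 0.001]
ft_force: [1.1, -0.4, -0.5]
width: 43.9
```

```bash
cat > drop.py <<'E'
import sys
from h import *
bx,by,z=map(float,sys.argv[1:4])
th=np.radians(-5);p=np.array([558,28.5])+[np.cos(th)*bx-np.sin(th)*by,np.sin(th)*bx+np.cos(th)*by]
print(p.round(1),get_obs()['ft_force'].round(1),get_obs()['width'].round(1)); plan([*p,z],-5)
E
python3 drop.py -5 -48 200
```

```text
Traceback (most recent call last):
  File "drop.py", line 5, in <module>
    print(p.round(1),get_obs()['ft_force'].round(1),get_obs()['width'].round(1)); plan([*p,z],-5)
                                                    ^^^^^^^^^^^^^^^^^^^^^^^^
AttributeError: 'float' object has no attribute 'round'
```

```bash
sed -i "s/get_obs()\['width'\].round(1)/round(get_obs()['width'],1)/; s/get_obs()\['ft_force'\].round(1)/np.round(get_obs()['ft_force'],1)/" drop.py
python3 drop.py -5 -48 200
```

```text
[548.8 -18.9] [ 1.1 -0.4 -0.5] 43.9
t 28.08 p [ 426.6 -298.8  201.5] yaw -0.2 d [ 0.1213 -0.2803  0.0016] roll 0.084 n 8
```

>>> move_arm(deltas=[[255,0.121,-0.28,0,0.084],[255,0.121,-0.28,0,0.084],[255,0.121,-0.28,0,0.084],[255,0.121,-0.28,0,0.084],[255,0.121,-0.28,0,0.084]])

```text
t: 28.5
ee_pos: [510.6, -106.5, 200.1]
orientation: [3.138, -0.138, 0.0]
ft_force: [0.4, -0.3, -1.6]
width: 44.0
```

```bash
python3 drop.py -5 -48 180
```

```text
[548.8 -18.9] [ 0.4 -0.3 -1.6] 44.0
t 28.5 p [ 510.6 -106.5  200.1] yaw -5.0 d [ 0.0304 -0.0906  0.0201] roll -0.001 n 3
```

>>> move_arm(deltas=[[255,0.03,-0.09,0,0],[255,0.03,-0.09,0,0],[255,0.03,-0.09,0.02,0],[255,0.03,-0.09,0.05,0],[255,0.03,-0.09,0.08,0]])

```text
t: 28.92
ee_pos: [549.3, -19.7, 119.7]
orientation: [3.139, -0.133, 0.004]
ft_force: [-0.1, -0.6, -1.4]
width: 43.7
```

```bash
python3 drop.py -5 -48 85; python3 look2.py 28
```

```text
[548.8 -18.9] [-0.1 -0.6 -1.4] 43.7
t 28.92 p [549.3 -19.7 119.7] yaw -4.9 d [-0.0006 -0.0008  0.0347] roll 0.003 n 1
29.0167 [544.68868633 -20.48779179 115.87411845] [-1.04217289  0.62194288 -1.51713499] [-0.00410084  0.06400292  0.00750458] 43.79881013536073
tray_lip [(0.61, array([496., 228.,   5.])), (0.98, array([490., 229.,   8.]))]
tray_mid [(0.95, array([502., 308.,   8.])), (0.83, array([501., 302.,   1.]))]
tray_grip [(0.94, array([510., 381.,  76.])), (0.62, array([513., 380.,  71.]))]
```

View pics/c28.png

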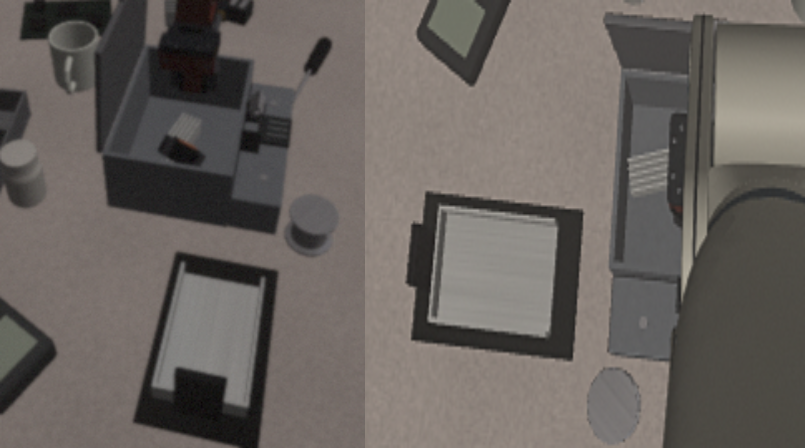

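>>> move_arm(deltas=[[255,0,0,0.015,0],[255,0,0,0.03,0],[255,0,0,0.035,0],[81,0,0,0.035,0],[81,0,0,0.035,0]])

```text
t: 29.73
ee_pos: [548.8, -21.3, 85.7]
orientation: [3.139, -0.137, 0.002]
ft_force: [1.0, -0.2, -0.5]
width: 53.5
```

>>> move_arm(deltas=[[81,0,0,0,0],[81,0,0,-0.03,0],[81,0,0,-0.07,0],[81,0,0,-0.11,0],[0,0,0.04,-0.13,0]])

```text
t: 30.15
ee_pos: [547.9, -55.1, 219.2]
orientation: [-3.138, 0.13, -0.012]
ft_force: [1.2, -1.0, 0.3]
width: 63.7
```

Run:
```python
from h import *
snap('side','s29')
plan([505,-323,200],-20)
```

```text
t 30.2 p [548.5 -62.6 221.3] yaw -4.9 d [-0.0214  0.263   0.0218] roll 0.264 n 7
```

View pics/s29.png

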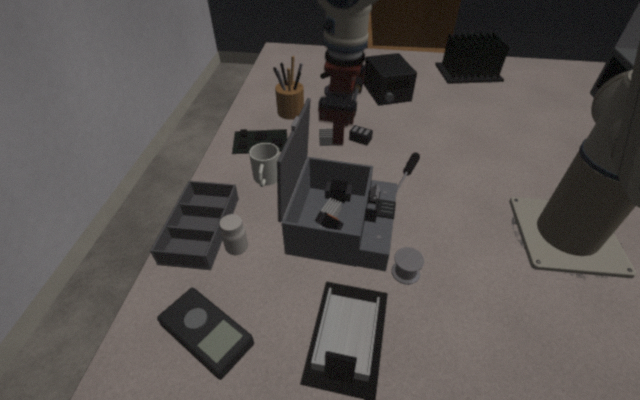

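Stray 0 is in the box. Next, stray 2.

>>> move_arm(deltas=[[0,-0.021,0.263,0.0,0.264],[0,-0.021,0.263,0.0,0.264],[0,-0.021,0.263,0.0,0.264],[0,-0.021,0.263,0.0,0.264],[0,-0.021,0.263,0.02,0.264]])

```text
t: 30.62
ee_pos: [511.0, -265.4, 207.3]
orientation: [3.092, -0.549, 0.006]
ft_force: [0.1, -0.2, -0.3]
width: 87.6
```

Run:
```python
from h import *
snap('side','s30')
for n in ('stray1_mid','stray2_mid'):print(n,[(round(d['conf'],2),np.round(d['location'])) for c in('side',) for d in place_of(c,n)[:2]])
plan([504,-323,80],-20)
```

```text
stray1_mid [(0.96, array([ 592., -303.,   19.])), (0.36, array([383., 147.,  31.]))]
stray2_mid [(0.88, array([ 504., -326.,   18.])), (0.17, array([385., 146.,  26.]))]
t 30.77 p [ 509.7 -265.6  205.2] yaw -20.4 d [0.0146 0.0558 0.1252] roll -0.007 n 4
```

>>> move_arm(deltas=[[0,0.014,0.056,0.02,0],[0,0.014,0.056,0.05,0],[0,0.014,0.056,0.09,0],[0,0.014,0.056,0.125,0],[0,0.014,0.056,0.135,0]])

```text
t: 31.18
ee_pos: [502.0, -317.8, 65.7]
orientation: [-3.09, 0.548, 0.01]
ft_force: [-0.2, 0.6, -0.1]
width: 87.8
```

Run:
```python
from h import *
im=snap('side','s31'); cv2.imwrite('pics/z31.png',cv2.resize(im[80:220,280:460],None,fx=4,fy=4))
plan([504,-323,20],-20)
```

```text
t 31.23 p [ 502.2 -317.7   66.1] yaw -20.1 d [0.0038 0.0044 0.046 ] roll -0.001 n 2
```

View pics/z31.png

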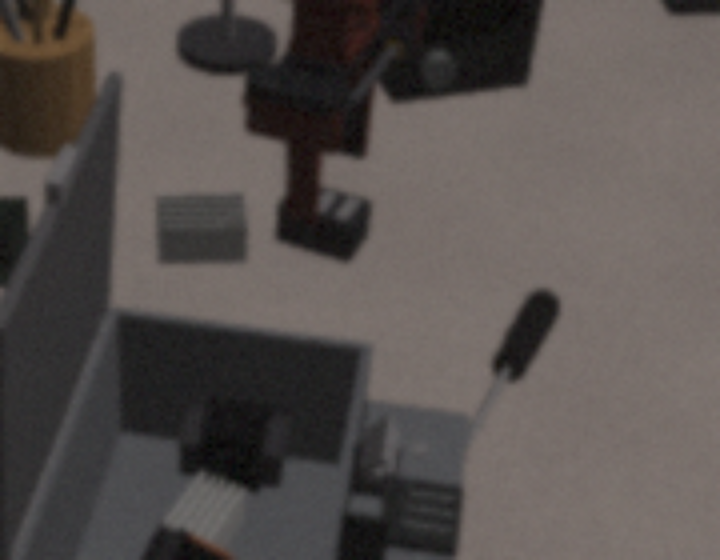

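>>> move_arm(deltas=[[0,0.003,0.004,0.02,0],[0,0.003,0.004,0.04,0],[0,0.003,0.004,0.046,0],[100,0.003,0.004,0.047,0],[180,0.003,0.004,0.047,0]])

```text
t: 31.65
ee_pos: [506.7, -324.9, 24.4]
orientation: [3.093, -0.548, 0.002]
ft_force: [-0.1, 0.2, -0.3]
width: 77.7
```

>>> move_arm(deltas=[[255,0,0,0,0],[255,0,0,0,0],[255,0,0,0,0],[255,0,0,0,0],[255,0,0,0,0]])

```text
t: 32.07
ee_pos: [506.0, -325.2, 23.5]
orientation: [3.093, -0.549, 0.001]
ft_force: [-0.3, -0.1, -0.2]
width: 44.5
```

>>> move_arm(deltas=[[255,0,0,-0.02,0],[255,0,0,-0.06,0],[255,0,0,-0.1,0],[255,0,0,-0.14,0],[255,0,0,-0.18,0]])

```text
t: 32.48
ee_pos: [505.3, -324.7, 204.6]
orientation: [-3.093, 0.549, 0.001]
ft_force: [1.0, -0.0, -0.5]
width: 39.8
```

```bash
python3 drop.py -5 48 200
```

```text
[557.2  76.8] [ 1.  -0.  -0.5] 39.8
t 32.48 p [ 505.3 -324.7  204.6] yaw -20.1 d [-0.0894 -0.3948  0.0048] roll -0.264 n 10
```

>>> move_arm(deltas=[[255,-0.09,-0.395,0,-0.264],[255,-0.09,-0.395,0,-0.264],[255,-0.09,-0.395,0,-0.264],[255,-0.09,-0.395,0,-0.264],[255,-0.09,-0.395,0,-0.264]])

```text
t: 32.9
ee_pos: [531.9, -116.7, 203.2]
orientation: [-3.139, 0.138, -0.0]
ft_force: [1.2, 0.9, -0.8]
width: 39.9
```

```bash
python3 drop.py -5 48 200
```

```text
[557.2  76.8] [ 1.2  0.9 -0.8] 39.9
t 32.9 p [ 531.9 -116.7  203.2] yaw -5.0 d [ 0.0083 -0.1949  0.0032] roll -0.001 n 5
```

>>> move_arm(deltas=[[255,0.008,-0.195,0,0],[255,0.008,-0.195,0,0],[255,0.008,-0.195,0,0],[255,0.008,-0.195,0,0],[255,0.008,-0.195,0,0]])

```text
t: 33.32
ee_pos: [557.1, 78.4, 203.1]
orientation: [-3.138, 0.135, -0.0]
ft_force: [-0.6, -1.2, -1.8]
width: 39.6
```

```bash
python3 drop.py -5 48 85
```

```text
[557.2  76.8] [-0.6 -1.2 -1.8] 39.6
t 33.32 p [557.1  78.4 203.1] yaw -4.9 d [0.0003 0.0017 0.1181] roll 0.001 n 3
```

>>> move_arm(deltas=[[255,0,0.004,0.03,0],[255,0,0.004,0.06,0],[255,0,0.004,0.09,0],[255,0,0.004,0.11,0],[255,0,0.004,0.118,0]])

```text
t: 33.73
ee_pos: [555.1, 70.7, 82.7]
orientation: [3.137, -0.136, -0.007]
ft_force: [0.1, -0.2, -0.2]
width: 40.0
```

>>> move_arm(deltas=[[81,0,0,0,0],[81,0,0,0,0],[81,0,0,0,0],[81,0,0,-0.02,0],[81,0,0,-0.05,0]])

```text
t: 34.15
ee_pos: [555.4, 71.0, 134.2]
orientation: [3.138, -0.137, -0.006]
ft_force: [0.6, 0.4, -0.1]
width: 59.6
```

>>> move_arm(deltas=[[81,0,0,-0.04,0],[81,0,0.03,-0.07,0],[60,0,0.07,-0.07,0],[0,0,0.11,-0.07,0],[0,0,0.15,-0.07,0]])

```text
t: 34.57
ee_pos: [544.4, -79.6, 207.5]
orientation: [3.138, -0.135, 0.007]
ft_force: [0.8, 0.8, 0.0]
width: 76.1
```

Run:
```python
from h import *
im=snap('side','s33')
for n in ('stray1_mid','stray2_mid'):print(n,[(round(d['conf'],2),np.round(d['location'])) for c in('side',) for d in place_of(c,n)[:2]])
plan([592,-302,200],10)
```

```text
stray1_mid [(0.58, array([ 590., -305.,   18.]))]
stray2_mid [(0.55, array([557.,  66.,  52.]))]
t 34.72 p [544.  -80.6 206.4] yaw -5.3 d [0.0681 0.2161 0.0066] roll -0.266 n 6
```

View pics/s33.png

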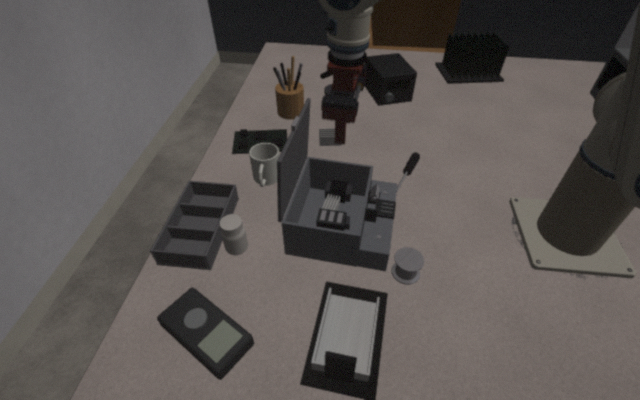

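>>> move_arm(deltas=[[0,0.067,0.217,0,-0.28],[0,0.067,0.217,0,-0.28],[0,0.067,0.217,0,-0.28],[0,0.067,0.217,0,-0.28],[0,0.067,0.217,0.03,-0.28]])

```text
t: 35.13
ee_pos: [589.4, -276.2, 191.2]
orientation: [3.123, 0.304, 0.01]
ft_force: [1.2, 0.7, 0.7]
width: 87.9
```

Run:
```python
from h import *
plan([592,-303,70],11)
```

```text
t 35.13 p [ 589.4 -276.2  191.2] yaw 11.1 d [-0.0033  0.0263  0.1213] roll 0.002 n 3
```

>>> move_arm(deltas=[[0,-0.003,0.022,0.03,0],[0,-0.003,0.022,0.06,0],[0,-0.003,0.022,0.09,0],[0,-0.003,0.022,0.115,0],[0,-0.003,0.022,0.12,0]])

```text
t: 35.55
ee_pos: [585.6, -294.1, 63.3]
orientation: [-3.123, -0.303, 0.008]
ft_force: [0.1, 0.6, 0.0]
width: 87.7
```

Run:
```python
from h import *
im=snap('side','s34'); cv2.imwrite('pics/z34.png',cv2.resize(im[80:220,280:460],None,fx=4,fy=4))
print([(round(d['conf'],2),np.round(d['location'])) for d in place_of('side','stray1_mid')])
plan([592,-303,20],11)
```

```text
[(0.57, array([ 593., -304.,   18.]))]
t 35.65 p [ 587.3 -295.1   66.6] yaw 11.1 d [0.0031 0.0087 0.0465] roll 0.002 n 2
```

View pics/z34.png

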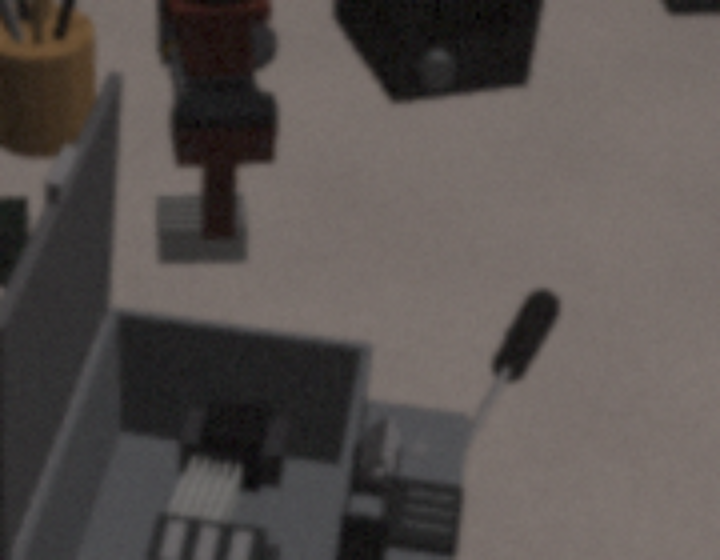

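>>> move_arm(deltas=[[0,0.004,0.007,0.01,0],[0,0.004,0.007,0.03,0],[0,0.004,0.007,0.046,0],[60,0.004,0.007,0.048,0],[160,0.004,0.007,0.048,0]])

```text
t: 36.07
ee_pos: [592.4, -302.4, 18.8]
orientation: [-3.126, -0.303, 0.002]
ft_force: [-0.5, -0.3, -0.0]
width: 77.6
```

>>> move_arm(deltas=[[255,0,0,0,0],[255,0,0,0,0],[255,0,0,0,0],[255,0,0,0,0],[255,0,0,0,0]])

```text
t: 36.48
ee_pos: [593.0, -302.9, 20.0]
orientation: [3.127, 0.302, 0.001]
ft_force: [-0.1, -0.7, -0.3]
width: 44.4
```

>>> move_arm(deltas=[[255,0,0,0,0],[255,0,0,-0.04,0],[255,0,0,-0.08,0],[255,0,0,-0.12,0],[255,0,0,-0.16,0]])

```text
t: 36.9
ee_pos: [592.1, -302.5, 180.7]
orientation: [-3.126, -0.302, 0.002]
ft_force: [1.1, -0.4, -1.9]
width: 42.0
```

```bash
python3 drop.py -8 0 200; cat pics/none 2>/dev/null
python3 - <<'E'
from h import *
a=cv2.imread('pics/s34.png')[130:280,270:410]
cv2.imwrite('pics/z35.png',cv2.resize(a,None,fx=4,fy=4))
E
```

```text
[550.   29.2] [ 1.1 -0.4 -1.9] 42.0
t 36.9 p [ 592.1 -302.5  180.7] yaw 11.0 d [ 0.0222 -0.3336 -0.0191] roll 0.28 n 9
```

View pics/z35.png

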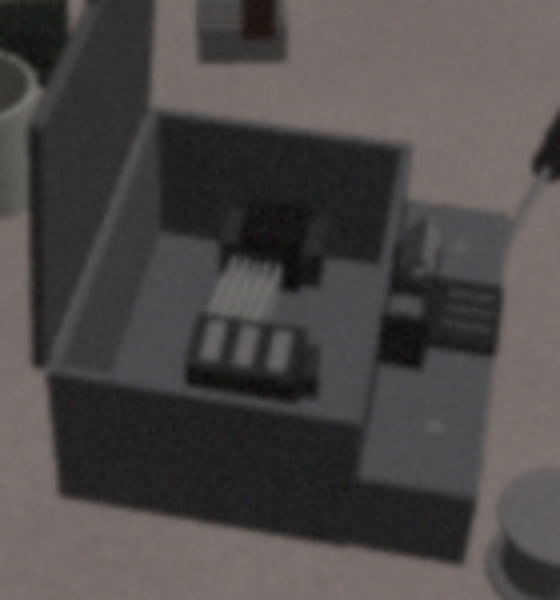

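>>> move_arm(deltas=[[255,0.022,-0.334,-0.02,0.28],[255,0.022,-0.334,-0.02,0.28],[255,0.022,-0.334,-0.02,0.28],[255,0.022,-0.334,-0.02,0.28],[255,0.022,-0.334,-0.02,0.28]])

```text
t: 37.32
ee_pos: [565.5, -94.8, 192.0]
orientation: [-3.138, 0.138, -0.0]
ft_force: [-0.1, 0.7, -0.9]
width: 42.3
```

```bash
python3 drop.py -8 -3 180
```

```text
[549.8  26.2] [-0.1  0.7 -0.9] 42.3
t 37.32 p [565.5 -94.8 192. ] yaw -5.0 d [-0.0263 -0.1192  0.012 ] roll -0.001 n 3
```

>>> move_arm(deltas=[[255,-0.026,-0.121,0,0],[255,-0.026,-0.121,0,0],[255,-0.026,-0.121,0,0],[255,-0.026,-0.121,0.02,0],[255,-0.026,-0.121,0.05,0]])

```text
t: 37.73
ee_pos: [552.9, 29.0, 144.0]
orientation: [-3.138, 0.13, -0.01]
ft_force: [0.5, -0.6, -1.1]
width: 41.6
```

```bash
python3 drop.py -8 -3 98
```

```text
[549.8  26.2] [ 0.5 -0.6 -1.1] 41.6
t 37.73 p [552.9  29.  144. ] yaw -4.7 d [-0.0031  0.0031  0.046 ] roll 0.004 n 2
```

>>> move_arm(deltas=[[255,-0.002,0.002,0.02,0],[255,-0.002,0.002,0.04,0],[255,-0.002,0.002,0.043,0],[90,-0.002,0.002,0.043,0],[85,-0.002,0.002,0.043,0]])

```text
t: 38.15
ee_pos: [549.4, 24.5, 99.5]
orientation: [-3.139, 0.137, -0.001]
ft_force: [0.1, 0.2, 0.8]
width: 52.1
```

>>> move_arm(deltas=[[85,0,0,0,0],[85,0,0,-0.03,0],[85,0,0,-0.07,0],[85,0,0,-0.11,0],[85,-0.03,0,-0.14,0]])

```text
t: 38.57
ee_pos: [524.8, 26.8, 243.6]
orientation: [-3.138, 0.138, -0.016]
ft_force: [0.6, -0.6, 0.9]
width: 58.6
```

```bash
python3 drop.py -180 0 260
```

```text
[378.7  44.2] [ 0.6 -0.6  0.9] 58.6
t 38.57 p [524.8  26.8 243.6] yaw -5.0 d [-0.1469 -0.0045 -0.0179] roll -0.001 n 4
```

>>> move_arm(deltas=[[255,-0.03,0.03,-0.01,0],[255,-0.05,0.07,-0.01,0],[255,-0.06,0.11,-0.01,0],[255,-0.06,0.15,-0.01,0],[255,-0.06,0.19,-0.01,0]])

```text
t: 38.98
ee_pos: [442.5, -157.7, 250.4]
orientation: [3.137, -0.136, 0.006]
ft_force: [0.5, 0.1, -0.3]
width: 28.5
```

```bash
python3 look2.py 40
python3 - <<'E'
from h import *
b=cv2.imread('pics/t40.png');cv2.imwrite('pics/z40.png',cv2.resize(b[130:300,170:500],None,fx=2.4,fy=2.4))
E
```

```text
39.0833 [ 443.23987943 -161.22891011  250.31033602] [-0.21095718  0.27669371  0.11629891] [-0.00139356 -0.01168666  0.01583242] 20.789540496723834
tray_lip [(0.82, array([494., 232.,   8.])), (0.77, array([489., 225.,   8.]))]
tray_mid [(0.74, array([497., 308.,   6.])), (0.7, array([500., 301.,   3.]))]
tray_grip [(0.94, array([508., 385.,  74.])), (0.96, array([513., 374.,  68.]))]
```

View pics/c40.png

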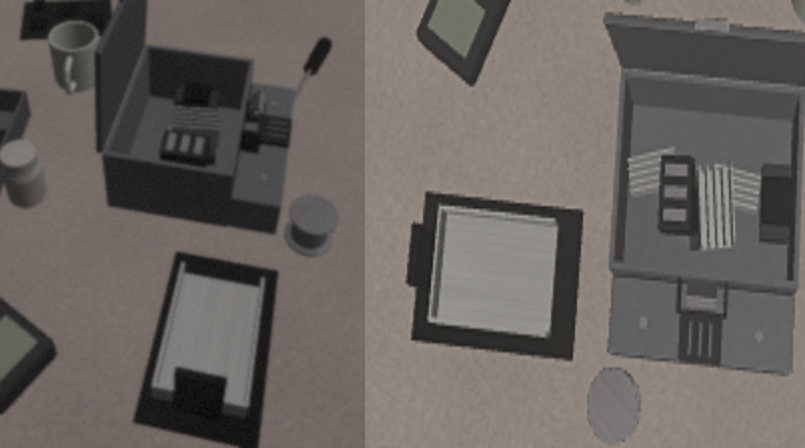

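View pics/z40.png

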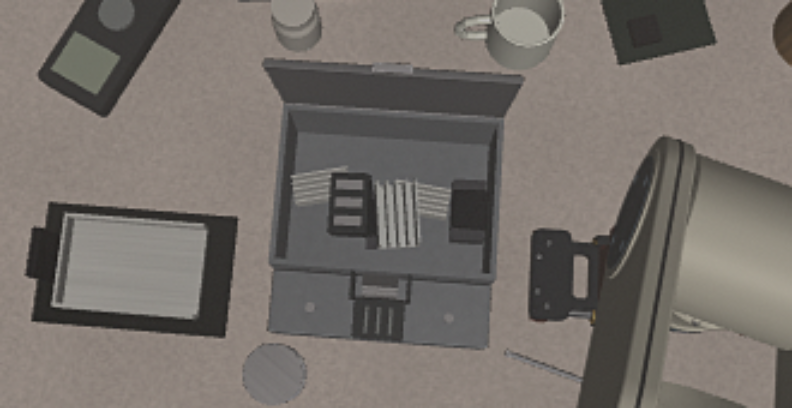

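>>> move_arm(deltas=[[255,0,0,-0.04,0],[255,0,0,-0.07,0],[255,0.03,-0.03,-0.075,0],[255,0.07,-0.05,-0.075,0],[255,0.1,-0.08,-0.075,0]])

```text
t: 39.8
ee_pos: [548.4, -86.7, 324.8]
orientation: [3.138, -0.136, 0.005]
ft_force: [-0.2, -0.8, 1.5]
width: 0.5
```

```bash
python3 drop.py 120 0 325
```

```text
[677.5  18. ] [-0.2 -0.8  1.5] 0.5
t 39.8 p [548.4 -86.7 324.8] yaw -5.0 d [ 0.1197 -0.1155  0.0002] roll 0.001 n 4
```

>>> move_arm(deltas=[[255,0.12,-0.115,0,0],[255,0.12,-0.115,0,0],[255,0.12,-0.115,0,0],[255,0.12,-0.115,0,0],[255,0.12,-0.115,0,0]])

```text
t: 40.22
ee_pos: [679.7, 22.7, 322.1]
orientation: [-3.137, 0.127, -0.002]
ft_force: [-1.2, 0.5, -0.1]
width: 0.1
```

```bash
cat > bx.py <<'E'
from h import *
p,M=tool(); th=np.radians(-5); d=p[:2]-[558,28.5]
print('t',get_obs()['t'],'box xy',round(np.cos(th)*d[0]+np.sin(th)*d[1],1),round(-np.sin(th)*d[0]+np.cos(th)*d[1],1),'z',p[2].round(1),'f',np.round(get_obs()['ft_force'],1))
E
python3 bx.py; python3 -c "
from h import *
a=snap('side','s41')"
for t in 1.5 1.3 1.1 0.9 0.7 0.5 0.3 0.15 0; do python3 -c "
import numpy as np;t=$t
print(t,'tcp',round(81-145*np.cos(t)+8*np.sin(t)+10,1),round(105+145*np.sin(t)+8*np.cos(t)+14,1))"; done
```

```text
t 40.2167 box xy 121.8 4.8 z 322.1 f [-1.2  0.5 -0.1]
1.5 tcp 88.7 264.2
1.3 tcp 59.9 260.9
1.1 tcp 32.4 251.9
0.9 tcp 7.1 237.6
0.7 tcp -14.7 218.5
0.5 tcp -32.4 195.5
0.3 tcp -45.2 169.5
0.15 tcp -51.2 148.6
0 tcp -54.0 127.0
```

View pics/s41.png

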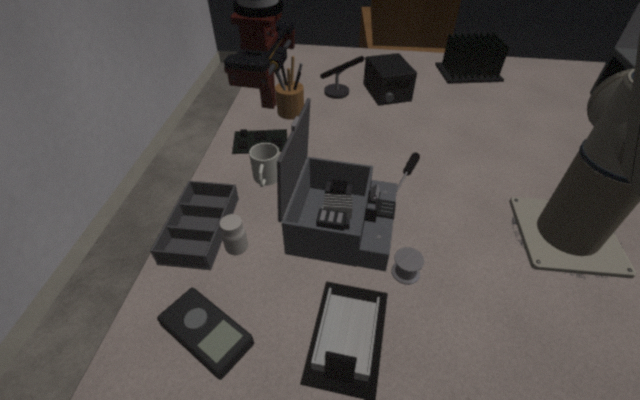

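>>> move_arm(deltas=[[255,0,0.003,0.03,0],[255,0,0.003,0.058,0],[255,0,0.003,0.058,0],[255,-0.01,0.003,0.058,0],[255,-0.02,0.003,0.058,0]])

```text
t: 40.68
ee_pos: [655.1, 15.1, 266.5]
orientation: [-3.139, 0.136, -0.001]
ft_force: [0.3, 0.7, 0.8]
width: 0.4
```

```bash
python3 bx.py
```

```text
t 40.6833 box xy 97.9 -4.9 z 266.5 f [0.3 0.7 0.8]
```

>>> move_arm(deltas=[[255,-0.01,0,0.002,0],[255,-0.02,0,0.003,0],[255,-0.03,0,0.005,0],[255,-0.04,0,0.007,0],[255,-0.05,0,0.01,0]])

```text
t: 41.1
ee_pos: [605.1, 19.3, 256.5]
orientation: [-3.138, 0.137, -0.004]
ft_force: [-0.1, -0.1, 0.3]
width: 0.0
```

```bash
python3 bx.py; python3 -c "
from h import *
a=snap('side','s42');cv2.imwrite('pics/z42.png',cv2.resize(a[40:280,220:440],None,fx=2.5,fy=2.5))"
```

```text
t 41.1 box xy 47.7 -5.1 z 256.5 f [-0.1 -0.1  0.3]
```

View pics/z42.png

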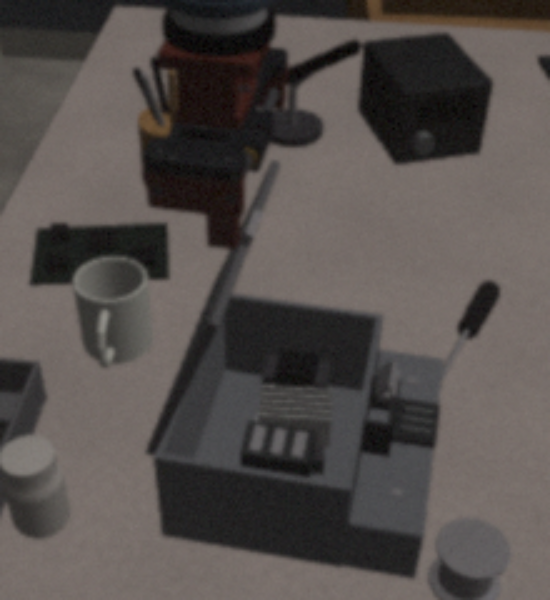

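>>> move_arm(deltas=[[255,-0.014,0,0.004,0],[255,-0.027,0,0.01,0],[255,-0.04,0,0.018,0],[255,-0.052,0,0.028,0],[255,-0.062,0,0.038,0]])

```text
t: 41.57
ee_pos: [543.2, 24.8, 217.6]
orientation: [-3.138, 0.137, -0.002]
ft_force: [0.9, 1.1, 0.6]
width: 0.6
```

```bash
python3 bx.py; python3 -c "
from h import *
a=snap('side','s43');cv2.imwrite('pics/z43.png',cv2.resize(a[40:280,220:440],None,fx=2.5,fy=2.5))"
```

```text
t 41.5667 box xy -14.4 -5.0 z 217.6 f [0.9 1.1 0.6]
```

View pics/z43.png

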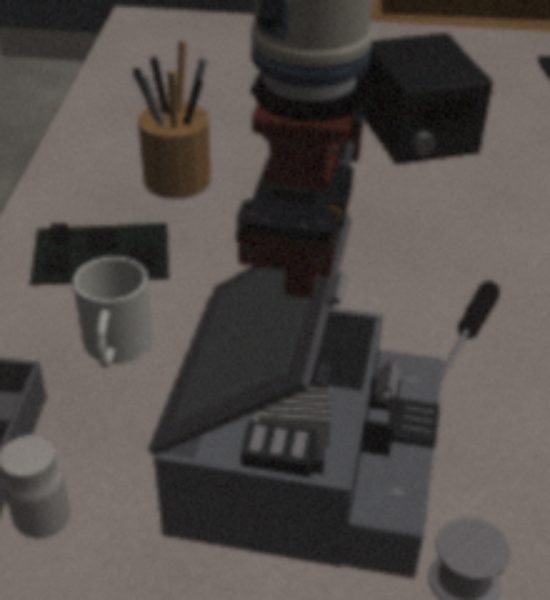

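>>> move_arm(deltas=[[255,-0.011,0,0.012,0],[255,-0.019,0,0.024,0],[255,-0.025,0,0.036,0],[255,-0.031,0,0.05,0],[255,-0.035,0,0.062,0]])

```text
t: 42.03
ee_pos: [509.2, 27.7, 155.4]
orientation: [-3.139, 0.137, -0.002]
ft_force: [1.9, -0.8, 1.3]
width: 0.9
```

```bash
python3 bx.py
```

```text
t 42.0333 box xy -48.5 -5.1 z 155.4 f [ 1.9 -0.8  1.3]
```

>>> move_arm(deltas=[[255,-0.004,0,0.008,0],[255,-0.006,0,0.016,0],[255,-0.006,0,0.023,0],[255,-0.006,0,0.027,0],[255,-0.006,0,0.029,0]])

```text
t: 42.45
ee_pos: [503.0, 28.2, 126.1]
orientation: [-3.139, 0.137, 0.001]
ft_force: [-3.0, 1.2, 11.6]
width: 0.5
```

```bash
python3 bx.py;python3 -c "
from h import *
a=snap('side','s44');cv2.imwrite('pics/z44.png',cv2.resize(a[100:280,260:440],None,fx=3.3,fy=3.3))"
```

```text
t 42.45 box xy -54.8 -5.1 z 126.1 f [-3.   1.2 11.6]
```

View pics/z44.png

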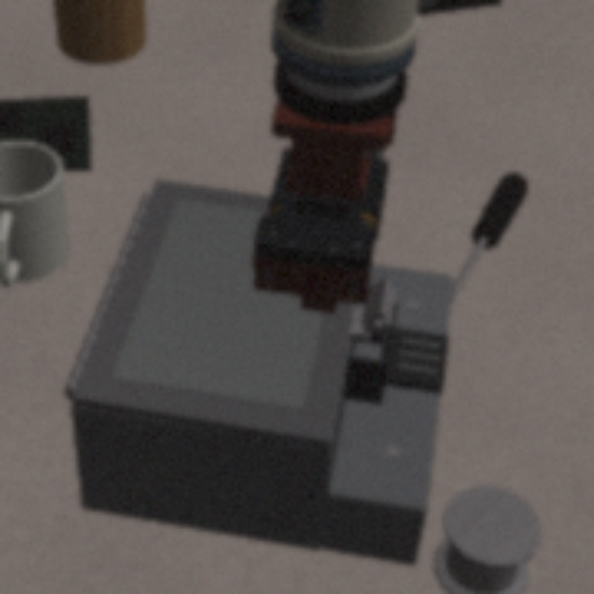

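Lid appears down. Press 2 mm more, then lift slowly and look.

>>> move_arm(deltas=[[255,0,0,0.001,0],[255,0,0,0.002,0],[255,0,0,0.002,0]])

```text
t: 42.75
ee_pos: [503.0, 28.2, 125.4]
orientation: [-3.139, 0.137, 0.001]
ft_force: [-5.4, 0.2, 16.6]
width: 0.5
```

>>> move_arm(deltas=[[255,0,0,-0.003,0],[255,0,0,-0.008,0],[255,0,0,-0.016,0],[255,0,0,-0.026,0],[255,0,0,-0.03,0]])

```text
t: 43.17
ee_pos: [503.8, 28.1, 155.8]
orientation: [-3.139, 0.137, -0.003]
ft_force: [0.1, -0.3, -0.3]
width: 0.2
```

```bash
python3 bx.py;python3 -c "
from h import *
a=snap('side','s45');cv2.imwrite('pics/z45.png',cv2.resize(a[100:280,260:440],None,fx=3.3,fy=3.3))"
```

```text
t 43.1667 box xy -53.9 -5.1 z 155.8 f [ 0.1 -0.3 -0.3]
```

View pics/z45.png

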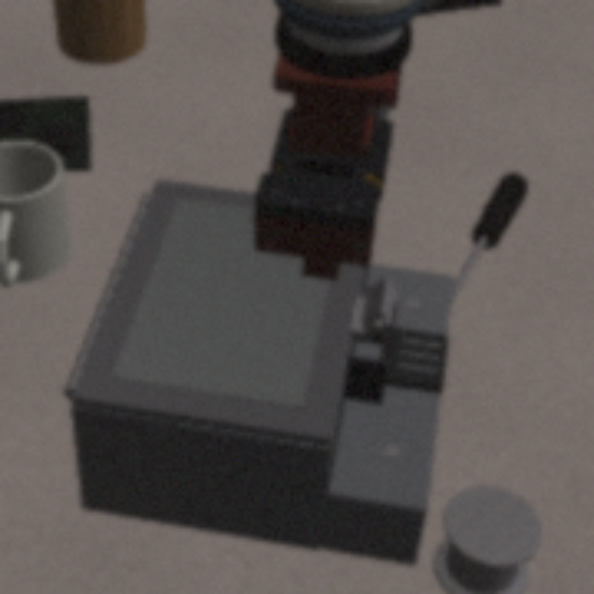

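Latched: the lid stayed shut on lifting. Retreat to the right and do a final check.

>>> move_arm(deltas=[[255,0,0,-0.04,0],[255,0,0,-0.08,0],[255,0,0.03,-0.1,0],[255,0,0.07,-0.1,0],[255,0,0.11,-0.1,0]])

```text
t: 43.63
ee_pos: [494.4, -82.2, 256.4]
orientation: [3.138, -0.133, 0.007]
ft_force: [-0.6, -0.1, -0.2]
width: 0.5
```

>>> move_arm(deltas=[[255,-0.02,0.04,0,0],[255,-0.04,0.08,0,0],[255,-0.06,0.12,0,0],[255,-0.08,0.16,0,0],[255,-0.09,0.19,0,0]])

```text
t: 44.05
ee_pos: [386.3, -262.1, 254.4]
orientation: [-3.139, 0.137, 0.0]
ft_force: [0.3, 0.1, 1.1]
width: 0.4
```

```bash
python3 look2.py 50
python3 - <<'E'
from h import *
for n in ('spool_mid','flux_mid','mug_mid','lid_front','stray0_mid','stray1_mid','stray2_mid'):print(n,[(c,round(d['conf'],2),np.round(d['location'])) for c in('top','side') for d in place_of(c,n)[:1]])
b=cv2.imread('pics/t50.png');cv2.imwrite('pics/z50.png',cv2.resize(b[195:285,165:280],None,fx=6,fy=6,interpolation=cv2.INTER_CUBIC))
E
```

```text
44.15 [ 385.87598316 -265.27601164  254.58434421] [-0.02453796  0.52628777 -0.51631375] [ 0.07205544  0.02117571 -0.0007866 ] 0.8708653561984687
tray_lip [(0.83, array([496., 228.,   6.])), (0.74, array([489., 232.,   8.]))]
tray_mid [(0.64, array([500., 308.,   7.])), (0.85, array([498., 302.,   1.]))]
tray_grip [(0.68, array([508., 381.,  73.])), (0.73, array([514., 376.,  69.]))]
spool_mid [('top', 0.89, array([388., 149.,  24.])), ('side', 0.69, array([385., 150.,  26.]))]
flux_mid [('top', 0.88, array([767., 121.,  42.])), ('side', 0.88, array([765., 123.,  41.]))]
mug_mid [('top', 0.77, array([ 748., -123.,   40.])), ('side', 0.94, array([ 748., -123.,   42.]))]
lid_front [('top', 0.86, array([487.,  30., 112.])), ('side', 0.65, array([489.,  34., 117.]))]
stray0_mid []
stray1_mid []
stray2_mid []
```

View pics/t50.png

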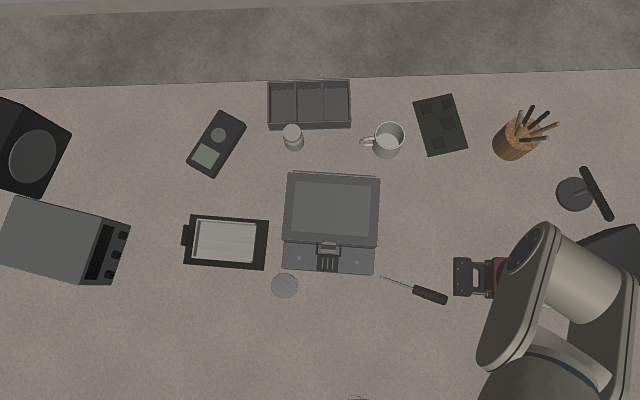

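View pics/z50.png

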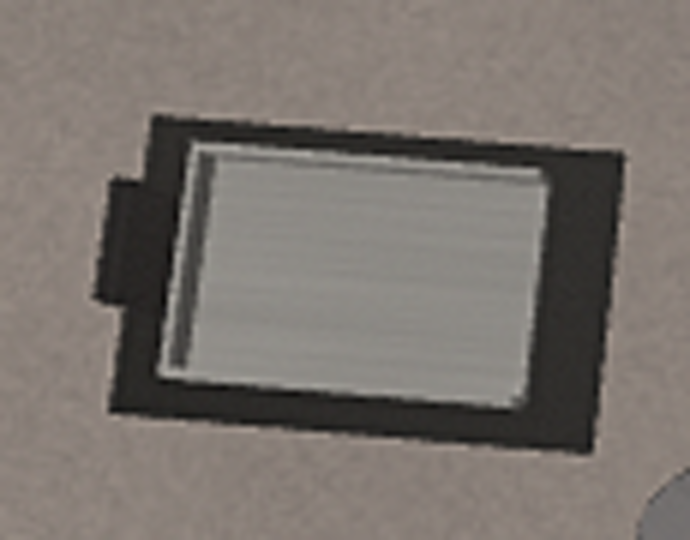

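View pics/s50.png

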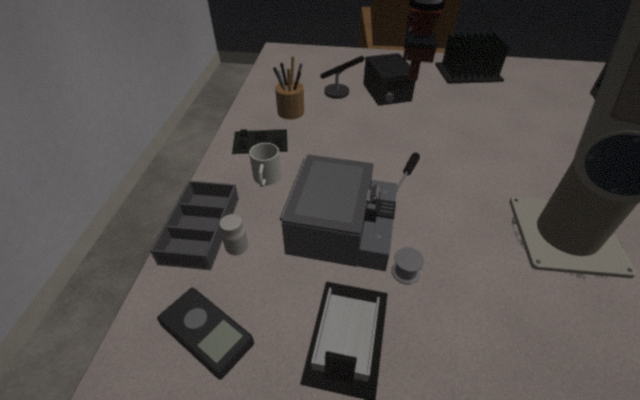

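>>> move_arm(deltas=[[255,0,0,0,0],[255,0,0,0,0],[255,0,0,0,0]])

```text
t: 45.4
ee_pos: [388.2, -261.0, 254.3]
orientation: [3.139, -0.137, 0.0]
ft_force: [-0.1, 0.3, 0.1]
width: 0.2
```

```bash
python3 -c "
from workcell import *
print(close_job())"
```

```text
the job is handed in; nothing more can be done
None
```

The job is done and handed in at about 45 s; no verdict was reported.

- **Order:** I pressed the key and the lid sprang open by itself. I gripped the tray by the edges of its handle plate and carried it level over the box. Easing the grip let it pivot nose down, and the three parts slid in. I set the tray back flat on its mat, put the three strays in the box, and pushed the lid down until it stayed latched. The most I measured while pressing the lid down was about 17 N.
- **Box contents:** Before closing the lid, I could see both small heatsinks and all three strays in the box. The small transformer was no longer in view by then. It went in with the other parts, and one stray was lying on the spot where it had been.
- **Lid:** It stayed shut after I lifted off, with its front point measured at 112–117 mm.
- **Tray:** It lies flat and centred, with about 31 mm of mat in front where exact centring gives 30. The two cameras' estimates of the tray's middle differed by about 6 mm along its length, so I relied on the picture measurement.
- **Left alone:** The spool and mug read within about 4 mm of their start positions. The side camera put the jar 5 mm further away than at the start. I never went near it, and its last top and side readings agree within 2 mm, so I take that as detector noise.
- **Bench:** The networks found no strays left on it.

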